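# Put the jars away and bring the bench magnifier over the mat

### The job

The magnifier lamp was left hanging over the open amber jars on the bench mat. Swing it well clear of the mat, close every jar with a stopper from the rack pushed fully home and only then lift it across to stand upright in the grey spill tray; when all the jars are in the tray, swing the magnifier back so that its lens is centred over the empty mat, ready for setting. Leave the bench block, pot and hammer alone.

Things in the scene. Friction and masses are not known exactly. Their poses are not given: they have to be found in the camera images.
- mat: black rubber bench mat, 240 mm (x) by 220 mm (y), 4 mm thick, fixed to the bench; origin at the centre of its underside. The jars stand on it at the start.
- tray: grey plastic spill tray fixed on the bench, 230 mm (x) by 220 mm (y) outside, 22 mm high, open top, 4 mm walls and floor; origin at the centre of its underside. It starts empty and has room for four jars in two rows of two.
- tray_in (a point): centre of the tray's inner floor, axes along the tray's sides (x the 230 mm side)
- rack: pale wooden stopper rack fixed on the bench, 250 mm (x) by 70 mm (y) by 34 mm high, with three holes in a row along x, 80 mm apart, each holding a stopper; origin at the centre of its underside
- jar1: amber glass jar, 300 g (varies), 68 mm across, 115 mm tall to its open rim: body up to 60 mm, shoulder to 74 mm, then a straight neck, 49 mm outside, 41 mm bore. Origin: centre of its underside, z up its axis. Starts open, upright on the mat; may be absent. A seated stopper stands 28 mm above the rim; a closed jar can be pinched by the neck from above.
- jar2: amber glass jar, 300 g (varies), 68 mm across, 115 mm tall to its open rim: body up to 60 mm, shoulder to 74 mm, then a straight neck, 49 mm outside, 41 mm bore. Origin: centre of its underside, z up its axis. Starts open, upright on the mat; may be absent. A seated stopper stands 28 mm above the rim; a closed jar can be pinched by the neck from above.
- jar3: amber glass jar, 300 g (varies), 68 mm across, 115 mm tall to its open rim: body up to 60 mm, shoulder to 74 mm, then a straight neck, 49 mm outside, 41 mm bore. Origin: centre of its underside, z up its axis. Starts open, upright on the mat; may be absent. A seated stopper stands 28 mm above the rim; a closed jar can be pinched by the neck from above.
- stopper1: white ceramic stopper, round, 54 mm tall, 60 g: tapered plug 26 mm long (30 mm across at its tip, 36 at the top), flange 46 mm across, 4 thick, that rests on the rim, and a knob 30 mm across, 24 tall to grip. Origin: centre of the plug's tip, z up. Starts upright in a rack hole, flange on the rack. Seated, its origin is 89 mm above the jar's. All are alike and fit every jar; one may be left over.
- stopper2: white ceramic stopper, round, 54 mm tall, 60 g: tapered plug 26 mm long (30 mm across at its tip, 36 at the top), flange 46 mm across, 4 thick, that rests on the rim, and a knob 30 mm across, 24 tall to grip. Origin: centre of the plug's tip, z up. Starts upright in a rack hole, flange on the rack. Seated, its origin is 89 mm above the jar's. All are alike and fit every jar; one may be left over.
- stopper3: white ceramic stopper, round, 54 mm tall, 60 g: tapered plug 26 mm long (30 mm across at its tip, 36 at the top), flange 46 mm across, 4 thick, that rests on the rim, and a knob 30 mm across, 24 tall to grip. Origin: centre of the plug's tip, z up. Starts upright in a rack hole, flange on the rack. Seated, its origin is 89 mm above the jar's. All are alike and fit every jar; one may be left over.
- lamp_head (a joint): elbow of the white two-link magnifier lamp: turn of the outer link with the lens head against the inner link, rad, counterclockwise from above positive; 0 as built, with the outer link bent 1.75 rad clockwise from the inner link's line, so 1.75 is straight out. Stiff (about 0.6 N m), stays where it is put; range -0.85 to 4.35. The links move in level planes, so heights never change
- lamp_elbow (a point): the elbow axis of the lamp, height 247 mm. Lens centre and knob lie straight along the outer link: 240 mm and 325 mm from this axis. The inner link, 260 mm from elbow axis to the axis of the upright post, turns at the post by a second stiff joint (about 0.9 N m; it cannot swing all the way round). The post's round base, 150 mm across, is fixed beyond the mat
- lens (a point): centre of the magnifier's lens, height 247 mm; the round white head is 156 mm across, its underside 231 mm above the bench. It starts hanging over the jars
- bench_block: flat polished steel bench block, 100 by 100 by 20 mm; origin under its centre; bystander, leave alone
- pot: white plastic pot with lid, 76 mm across, 85 mm tall; origin under its centre; bystander, leave alone
- hammer: hammer 240 mm long with a wooden handle, lying on the bench; origin at its middle; bystander, leave alone
- lamp_knob (a point): point on the axis of the black upright round grip knob, 26 mm across, on the outer edge of the lens head, in line with the outer link and 85 mm beyond the lens centre. The knob rises from the head at height 260 mm to its top at 307 mm; this point is at the same height as the top. In a pinch from above it can turn between the fingers as the lamp swings
Mind the look-alikes: they are no part of the job. Leave any turquoise look-alike of the stopper3 alone. Leave any blue look-alike of the jar2 alone.

How it is judged:
On the way, in this order (a step that is already met when the one before it is completed fails the run):
1. the magnifier is swung clear: lens centre more than 0.185 m (horizontally) from the mat's centre (horizontal distance between lens and mat above 0.185 m), for 0.2 s.
2. every jar stands upright in the tray with a stopper seated in its neck (((z of stopper1 in the frame of jar1 between 0.083 and 0.094 m and horizontal distance between stopper1 and jar1 below 0.012 m and angle between stopper1's own z axis and vertical below 0.2 rad) or (z of stopper2 in the frame of jar1 between 0.083 and 0.094 m and horizontal distance between stopper2 and jar1 below 0.012 m and angle between stopper2's own z axis and vertical below 0.2 rad) or (z of stopper3 in the frame of jar1 between 0.083 and 0.094 m and horizontal distance between stopper3 and jar1 below 0.012 m and angle between stopper3's own z axis and vertical below 0.2 rad)) and angle between each of jar1, jar2, jar3's own z axis and vertical below 0.12 rad and x of jar1 in the frame of tray_in between -0.084 and 0.084 m and y of jar1 in the frame of tray_in between -0.079 and 0.079 m and z of each of jar1, jar2, jar3 in the frame of tray_in below 0.006 m and ((z of stopper1 in the frame of jar2 between 0.083 and 0.094 m and horizontal distance between stopper1 and jar2 below 0.012 m and angle between stopper1's own z axis and vertical below 0.2 rad) or (z of stopper2 in the frame of jar2 between 0.083 and 0.094 m and horizontal distance between stopper2 and jar2 below 0.012 m and angle between stopper2's own z axis and vertical below 0.2 rad) or (z of stopper3 in the frame of jar2 between 0.083 and 0.094 m and horizontal distance between stopper3 and jar2 below 0.012 m and angle between stopper3's own z axis and vertical below 0.2 rad)) and x of jar2 in the frame of tray_in between -0.084 and 0.084 m and y of jar2 in the frame of tray_in between -0.079 and 0.079 m and ((z of stopper1 in the frame of jar3 between 0.083 and 0.094 m and horizontal distance between stopper1 and jar3 below 0.012 m and angle between stopper1's own z axis and vertical below 0.2 rad) or (z of stopper2 in the frame of jar3 between 0.083 and 0.094 m and horizontal distance between stopper2 and jar3 below 0.012 m and angle between stopper2's own z axis and vertical below 0.2 rad) or (z of stopper3 in the frame of jar3 between 0.083 and 0.094 m and horizontal distance between stopper3 and jar3 below 0.012 m and angle between stopper3's own z axis and vertical below 0.2 rad)) and x of jar3 in the frame of tray_in between -0.084 and 0.084 m and y of jar3 in the frame of tray_in between -0.079 and 0.079 m), for 0.2 s.
3. the lens is over the mat again: lens centre within 35 mm of the mat's centre (horizontally) (horizontal distance between lens and mat below 0.035 m and velocity of joint lamp_head between -0.05 and 0.05 rad/s), for 0.2 s.
At the end, for the whole second after the job is handed in: Every jar present stands upright (within 7 degrees) on the tray's floor with a stopper seated in its neck (flange within 5 mm of the rim, within 12 mm of the axis), at rest; the lens centre is within 35 mm horizontally of the mat's centre and the lamp stands still (all of step 2 and all of step 3 and linear speed of each of jar1, jar2, jar3 below 0.03 m/s); the robot touches nothing.
It fails at once if a bystander (bench block, pot, hammer) is moved more than 40 mm (distance of any of bench_block, pot, hammer from where it was at the start of the episode above 0.04 m).
It fails at once if a jar is lifted while it is still open ((height (world z) of jar1 above 0.03 m and not ((horizontal distance between stopper1 and jar1 below 0.02 m and z of stopper1 in the frame of jar1 below 0.11 m) or (horizontal distance between stopper2 and jar1 below 0.02 m and z of stopper2 in the frame of jar1 below 0.11 m) or (horizontal distance between stopper3 and jar1 below 0.02 m and z of stopper3 in the frame of jar1 below 0.11 m))) or (height (world z) of jar2 above 0.03 m and not ((horizontal distance between stopper1 and jar2 below 0.02 m and z of stopper1 in the frame of jar2 below 0.11 m) or (horizontal distance between stopper2 and jar2 below 0.02 m and z of stopper2 in the frame of jar2 below 0.11 m) or (horizontal distance between stopper3 and jar2 below 0.02 m and z of stopper3 in the frame of jar2 below 0.11 m))) or (height (world z) of jar3 above 0.03 m and not ((horizontal distance between stopper1 and jar3 below 0.02 m and z of stopper1 in the frame of jar3 below 0.11 m) or (horizontal distance between stopper2 and jar3 below 0.02 m and z of stopper2 in the frame of jar3 below 0.11 m) or (horizontal distance between stopper3 and jar3 below 0.02 m and z of stopper3 in the frame of jar3 below 0.11 m)))).
It fails at once if a jar is tipped over (more than 45 degrees) (angle between any of jar1, jar2, jar3's own z axis and vertical above 0.8 rad).
Of jar1, jar2, jar3 only 2 to 3 are there at a start; the rules pass over those that are not, and their reading is None.
At some moment in a run one of jar1, jar2, jar3 may be knocked a few centimetres aside while the robot is not near it.
It also fails if it takes over 210 s, if anything falls off the work surface, if the arm or the gripper's body presses on something with over 40 N, if the wrist force passes 120 N, or if a joint passes its speed limit or range.

### The arm

A 6-joint arm with a two-finger parallel gripper is mounted at the origin on the work surface. World frame = base frame: x ahead of the robot, y to its left, z up, the work surface at z = 0. Lengths are in m, angles in rad, forces in N, time in s.
With the tool pointing down it reaches from about 0.275 to 0.85 m from the base axis. Payload 5.2 kg.
Tool frame: the origin (TCP) lies on the mounting face of the last link; the fingertips stand 173 mm ahead of it and the grasp point (between the pads) lies 155 mm ahead of it (env.pinch_z is the distance from the TCP to the grasp point, in m); z points along the fingers, y is the line along which they close (so a half turn about z gives the same grasp; the last joint's range is limited). The gripper opens to 85 mm and grips with 20 to 120 N. Pads are 22 mm wide; open, the fingers measure 114 mm over their backs; the gripper's body (76 mm by 85 mm) begins 54 mm behind the grasp point. The pads swing forward as they close: fully open they stand 13 mm farther back than shut.
Start: joints at [-1.505, 0.259, 1.535, -0, 1.348, -0.203], TCP at [0.146, -0.53, 0.405] pointing down, gripper open.
Joint ranges: [-3.14, 3.14], [-0.91, 2.08], [0.19, 2.58], [-1.22, 4.36], [0.22, 2.71], [-3.12, 3.12]. Speed limits (rad/s): [2.57, 2.57, 3.14, 3.14, 3.14, 3.14].

### API

Orientations are given as [roll, pitch, yaw] about the fixed x, y, z axes, in that order (R = Rz(yaw) Ry(pitch) Rx(roll)).
In Python, from cell import env gives the robot as it stands.
- The arm moves only by the tool servo_tool, never from a script. Its argument "increments" is a list of rows, each an object with "dp": the shift along the world's x, y, z in m, a list of three; "angular": the turn, a rotation vector about the world's x, y, z in rad, a list of three. In form: [{"dp": [tx, ty, tz], "angular": [wx, wy, wz]}, ...]. A call has 1 to 5 rows; each row shifts and turns the commanded pose from where the row before left it; what a row does not reach is not made up. A row lasts 1/8 s, in which the tool goes at most 62.5 mm and 10.7 degrees, less where a joint would pass 70% of its speed; a pose out of reach is approached as far as the arm can. A call is refused whole if a number of a shift passes 0.0625 or a number of a turn 0.188, either way. A call with a gripper value outside its range is refused whole. "jaw" is the closure, from -1 (fully open) to 1 (shut), set as the call begins (left out, the last holds). The fingers move at their own pace and stop on an object; "squeeze" is the grip in N (left out, the last holds). Time passes only in rows, so rows that do not move let the fingers close. It gives the time, the measured TCP pose, the force, the opening and the grip force at its end, in the units of the state.
- env.observe(): the state, without advancing time (a new reading comes with each control period).
- env.camera(name): name is "side" or "top" or "wrist"; returns a dict with "image" (400x640x3 uint8, red, green, blue), "mtx" (3x3 intrinsics, pixels), "R" (3x3) and "t" (3): a world point X has camera coordinates R X + t. Camera axes: x right, y down, z forward; pixel columns grow to the right and rows downward; lengths in m; the calibration is good to about 2 mm. A picture is of the moment at which its call begins. There is no depth.
- env.job_done(): hands the job in; it is judged then, once.
The state is a dict: "time_s": time; "qpos": joint angles; "joint_velocities": joint speeds; "tau": joint torques, N m; "eef_pos": TCP position; "orientation": TCP orientation; "contact_force": force on the tool from outside, world axes, zero at the start; "wrist_torque": the same for the moment, N m; "finger_gap": finger opening in m; "finger_force": force on a finger pad.
Only numpy, scipy, OpenCV 4.12 (cv2) and the standard library are available. Lean on these libraries where they do the work, as an engineer would, in place of code of your own. Each camera call takes 0.05 s, during which the arm holds its last target. There are 200 camera calls.

## Working session

There is one attempt and no reset: what is moved stays moved. The work goes in short steps, Python scripts to look and compute and a tool call to move; the robot and the scene stay as the last step left them, time stands still between calls to the robot, and variables do not carry over. Pictures are saved under pics/ and viewed, at most 14 in all, crops included, and the job is handed in when it is done.

Besides the shell and the picture viewer there is one more tool, called after ">>>" as name([rows], argument=value, ...), one row to a line, values as JSON. servo_tool: Moves the arm, as the interface text tells. Its arguments: {"type":"object","properties":{"increments":{"type":"array","items":{"type":"object","properties":{"dp":{"type":"array","items":{"type":"number"}},"angular":{"type":"array","items":{"type":"number"}}}}},"jaw":{"type":"number"},"squeeze":{"type":"number"}},"required":["increments"]}

```bash
mkdir -p pics; ls; cat > h.py <<'E'
import numpy as np, cv2
from cell import env
def shot(n,f=None):
    c=env.camera(n)
    if f: cv2.imwrite('pics/'+f,c['image'][:,:,::-1])
    return c
def ray(c,u,v,z):
    M,R,t=map(np.array,(c['mtx'],c['R'],c['t']))
    d=R.T@np.linalg.solve(M,[u,v,1]); o=-R.T@t
    return o+d*(z-o[2])/d[2]
def proj(c,X):
    p=np.array(c['mtx'])@(np.array(c['R'])@np.array(X)+np.array(c['t'])); return p[:2]/p[2]
E
python3 - <<'E'
from h import *
import pickle
for n in('top','side'):
    c=shot(n,n+'0.png'); pickle.dump(c,open(n+'0.pkl','wb')); print(n,-np.array(c['R']).T@np.array(c['t']),np.array(c['R']).round(2).tolist(), c['mtx'])
print(env.observe())
E
```

```text
pics
top [ 0.4184181  -0.06150334  1.49104183] [[-0.0, -1.0, 0.01], [-0.99, 0.0, -0.12], [0.12, -0.01, -0.99]] [[486.77214661   0.         331.33600236]
 [  0.         486.77214661 195.82800445]
 [  0.           0.           1.        ]]
side [ 0.16205538 -0.8868189   0.75995459] [[0.9, -0.43, -0.02], [-0.24, -0.47, -0.85], [0.36, 0.77, -0.53]] [[367.57031851   0.         322.05711807]
 [  0.         367.57031851 204.30851153]
 [  0.           0.           1.        ]]
{'time_s': 0.1, 'qpos': array([-1.50477304e+00,  2.59263820e-01,  1.53596826e+00,  1.37671855e-05,
        1.34799257e+00, -2.02802842e-01]), 'joint_velocities': array([ 0.00211789, -0.00259549, -0.00265786, -0.00109495,  0.00060717,
       -0.00012066]), 'tau': array([ 1.87861828e-03, -4.46973896e+01, -2.91247183e+01, -3.81132068e-04,
        6.29437971e-03,  2.73975616e-05]), 'eef_pos': array([ 0.14609065, -0.53004548,  0.40396314]), 'orientation': array([-3.13999681e+00, -3.41855681e-04,  2.68822808e-01]), 'contact_force': array([ 0.33659849, -0.20238507,  0.73470885]), 'wrist_torque': array([-0.03156609, -0.04393871, -0.0033679 ]), 'finger_force': 0.0, 'finger_gap': 0.08543610665595867}
```

View pics/top0.png

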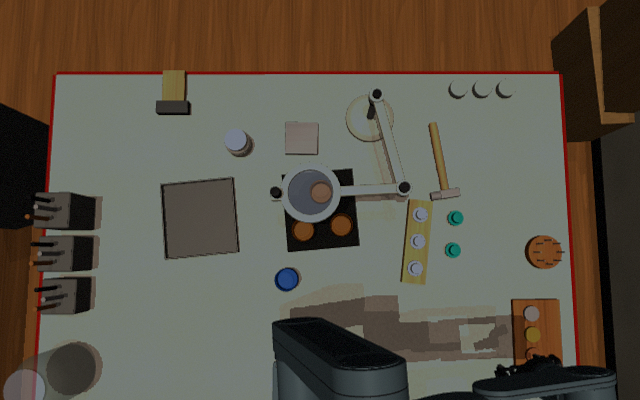

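View pics/side0.png

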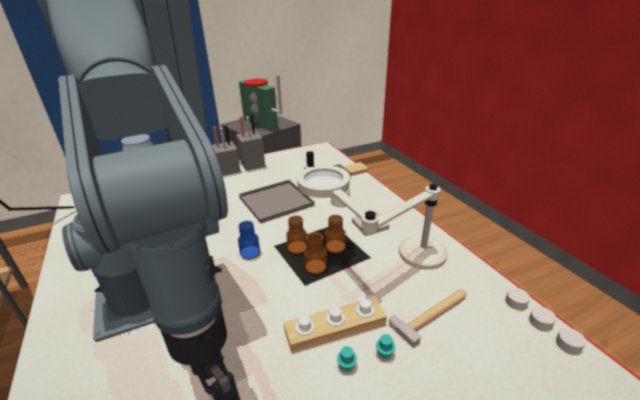

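The top view shows:
- Three amber jars at about (303,230), (341,225) and (320,192), the last under the lens.
- White stoppers in the rack at (420,215), (418,241) and (415,269). The turquoise ones at (455,218) and (453,251) and the blue jar at (287,279) are look-alikes to leave alone.
- Tray (200,218), mat (320,210), post top (377,95), elbow (404,188), knob (276,193).

```bash
python3 - <<'E'
from h import *
import pickle
c=pickle.load(open('top0.pkl','rb')); im=c['image']; hsv=cv2.cvtColor(im,cv2.COLOR_RGB2HSV)
def blobs(m,amin,amax=1e9):
    n,l,s,ce=cv2.connectedComponentsWithStats(m.astype('uint8'))
    return [(ce[i].round(1).tolist(),s[i].tolist()) for i in range(1,n) if amin<s[i][4]<amax and s[i][1]<300]
H,S,V=[hsv[:,:,i].astype(int) for i in range(3)]
print('amber');[print(b,ray(c,*b[0],.115).round(3)) for b in blobs((H<16)&(S>120)&(V>60)&(np.indices(V.shape)[0]<260),60)if 260<b[0][0]<380]
roi=np.zeros(V.shape,bool);roi[195:290,395:435]=1
print('stop');[print(b,ray(c,*b[0],.055).round(3)) for b in blobs(roi&(S<45)&(V>150),20)]
roi[:]=0;roi[160:255,275:365]=1
def rect(m,z):
    P=np.argwhere(m)[:,::-1].astype(np.float32); r=cv2.minAreaRect(P); b=cv2.boxPoints(r); q=np.array([ray(c,*p,z)for p in b]); print(q.round(3).tolist(),q.mean(0).round(3),np.linalg.norm(q-np.roll(q,1,0),axis=1).round(3))
print('mat');rect(cv2.morphologyEx((roi&(V<45)).astype('uint8'),cv2.MORPH_OPEN,np.ones((5,5)))>0,.004)
roi[:]=0;roi[165:270,150:250]=1
print('tray');rect(cv2.morphologyEx((roi&(V<130)).astype('uint8'),cv2.MORPH_OPEN,np.ones((5,5)))>0,.022)
roi[:]=0;roi[195:290,395:440]=1
print('rack');rect(cv2.morphologyEx((roi&(S>70)&(H>12)&(H<32)).astype('uint8'),cv2.MORPH_OPEN,np.ones((3,3)))>0,.034)
for n,u,v,z in[('post',377,95,.27),('elbow',404,188,.26),('lens',311,192,.247),('knob',276,193,.307),('base',370,118,.0),('pot',237,138,.085),('block',302,138,.02),('hamhead',445,194,.02),('hamtip',434,124,.02),('bluejar',287,279,.115)]: print(n,ray(c,u,v,z).round(3))
print(hsv[193,274:280].tolist())
E
```

```text
amber
([291.4, 51.1], [0, 0, 607, 260, 47833]) [1.011 0.045 0.115]
([340.7, 225.3], [331, 216, 20, 20, 312]) [ 0.497 -0.098  0.115]
([303.3, 230.7], [294, 222, 20, 19, 298]) [0.482 0.008 0.115]
stop
mat
[[0.656, 0.108, 0.004], [0.68, -0.135, 0.004], [0.444, -0.156, 0.004], [0.422, 0.082, 0.004]] [ 0.55  -0.025  0.004] [0.236 0.244 0.237 0.239]
tray
[[0.688, 0.481, 0.022], [0.687, 0.179, 0.022], [0.373, 0.174, 0.022], [0.374, 0.468, 0.022]] [0.53  0.325 0.022] [0.315 0.302 0.315 0.294]
rack
[[0.335, -0.274, 0.034], [0.583, -0.302, 0.034], [0.576, -0.378, 0.034], [0.328, -0.348, 0.034]] [ 0.456 -0.326  0.034] [0.074 0.25  0.076 0.25 ]
post [ 0.826 -0.19   0.27 ]
elbow [ 0.584 -0.256  0.26 ]
lens [ 0.576 -0.018  0.247]
knob [0.566 0.065 0.307]
base [ 0.841 -0.195 -0.   ]
pot [0.757 0.206 0.085]
block [0.772 0.018 0.02 ]
hamhead [ 0.598 -0.419  0.02 ]
hamtip [ 0.816 -0.391  0.02 ]
bluejar [0.348 0.052 0.115]
[[40, 27, 28], [23, 36, 28], [0, 16, 32], [162, 40, 32], [15, 35, 29], [60, 153, 5]]
```

>>> servo_tool([
  {"dp": [0,0.02,0.05]},
  {"dp": [0.02,0.04,0.04]},
  {"dp": [0.03,0.042,0.01]},
  {"dp": [0.03,0.042,0]},
  {"dp": [0.03,0.042,0]},
], jaw=-1, squeeze=40)

```text
schema error: expected keys dp, angular
```

>>> servo_tool([
  {"dp": [0.03,0.042,0]},
  {"dp": [0.03,0.042,0]},
  {"dp": [0.03,0.042,0]},
  {"dp": [0.03,0.042,0]},
  {"dp": [0.03,0.042,0]},
])

```text
schema error: expected keys dp, angular
```

>>> servo_tool([
  {"dp": [0.04,0.042,0]},
  {"dp": [0.04,0.042,0]},
  {"dp": [0.04,0.042,0]},
  {"dp": [0.04,0.042,0]},
  {"dp": [0,0,0]},
])

```text
schema error: expected keys dp, angular
```

```bash
python3 - <<'E'
from h import *
import pickle
print(env.observe()['eef_pos'],env.observe()['orientation'])
c=pickle.load(open('top0.pkl','rb'));s=pickle.load(open('side0.pkl','rb'))
def dark(c,x0,x1,y0,y1,t=60):
    g=c['image'].max(2)[y0:y1,x0:x1]; n,l,st,ce=cv2.connectedComponentsWithStats((g<t).astype('uint8'))
    return [((ce[i]+[x0,y0]).round(1),st[i].tolist()) for i in range(1,n) if st[i][4]>8]
a=dark(c,262,286,180,206);b=dark(s,300,320,145,172);print(a,b)
for z in(.285,.307):print(z,ray(c,*a[0][0],z))
for z in(.285,.307):print(z,ray(s,*b[0][0],z))
shot('wrist','w1.png')
E
```

```text
[ 0.14609065 -0.53004548  0.40396314] [-3.13999681e+00 -3.41855681e-04  2.68822808e-01]
[(array([275.6, 192.1]), [8, 7, 12, 12, 105])] [(array([309.8, 158.4]), [7, 7, 6, 14, 73])]
0.285 [0.57064749 0.06856664 0.285     ]
0.307 [0.5678706  0.06619397 0.307     ]
0.285 [0.56983256 0.07010069 0.285     ]
0.307 [0.55094423 0.02577596 0.307     ]
```

>>> servo_tool([
  {"dp": [0,0.02,0.05],"angular": [0,0,0]},
  {"dp": [0.02,0.04,0.04],"angular": [0,0,0]},
  {"dp": [0.03,0.042,0.01],"angular": [0,0,0]},
  {"dp": [0.03,0.042,0],"angular": [0,0,0]},
  {"dp": [0.03,0.042,0],"angular": [0,0,0]},
], jaw=-1, squeeze=40)

```text
time_s: 0.78
eef_pos: [0.2567, -0.3428, 0.5048]
orientation: [3.141, -0.0, 0.268]
contact_force: [1.2, -0.1, -0.3]
finger_gap: 0.0855
finger_force: 0.0
```

>>> servo_tool([
  {"dp": [0.03,0.042,0],"angular": [0,0,0]},
  {"dp": [0.03,0.042,0],"angular": [0,0,0]},
  {"dp": [0.03,0.042,0],"angular": [0,0,0]},
  {"dp": [0.03,0.042,0],"angular": [0,0,0]},
  {"dp": [0.03,0.042,0],"angular": [0,0,0]},
])

```text
time_s: 1.4
eef_pos: [0.4067, -0.1326, 0.5046]
orientation: [3.141, -0.0, 0.269]
contact_force: [0.2, -0.5, -0.1]
finger_gap: 0.0856
finger_force: 0.0
```

>>> servo_tool([
  {"dp": [0.04,0.042,0],"angular": [0,0,0]},
  {"dp": [0.04,0.042,0],"angular": [0,0,0]},
  {"dp": [0.04,0.042,0],"angular": [0,0,0]},
  {"dp": [0.04,0.042,0],"angular": [0,0,0]},
  {"dp": [0,0,0],"angular": [0,0,0]},
])

```text
time_s: 2.02
eef_pos: [0.5679, 0.0366, 0.503]
orientation: [-3.14, 0.002, 0.273]
contact_force: [-1.0, -0.3, 0.4]
finger_gap: 0.0855
finger_force: 0.0
```

>>> servo_tool([
  {"dp": [0.002,0.032,0],"angular": [0,0,0]},
  {"dp": [0,0,-0.03],"angular": [0,0,0]},
  {"dp": [0,0,-0.03],"angular": [0,0,0]},
  {"dp": [0,0,0],"angular": [0,0,0]},
])

```text
time_s: 2.52
eef_pos: [0.567, 0.0651, 0.4424]
orientation: [-3.14, 0.006, 0.268]
contact_force: [0.1, -0.2, -0.1]
finger_gap: 0.0853
finger_force: 0.0
```

>>> servo_tool([
  {"dp": [0,0,0],"angular": [0,0,0]},
  {"dp": [0,0,0],"angular": [0,0,0]},
  {"dp": [0,0,0],"angular": [0,0,0]},
  {"dp": [0,0,0],"angular": [0,0,0]},
], jaw=1, squeeze=40)

```text
time_s: 3.02
eef_pos: [0.568, 0.066, 0.4459]
orientation: [-3.141, -0.002, 0.269]
contact_force: [-0.7, 2.2, 5.1]
finger_gap: 0.025
finger_force: 39.1
```

```bash
python3 - <<'E'
from h import *
p=env.observe()['eef_pos'];P=np.array([.832,-.19])
k0=p[:2]
a0=np.radians(195.4);b0=np.arctan2(*(k0-P-.26*np.r_[np.cos(a0),np.sin(a0)])[::-1]);print(np.degrees(b0))
N=20;K=[]
for s in np.linspace(0,1,N+1):
    a=a0+s*np.radians(43);b=b0+s*(np.radians(216)-b0)
    K.append(P+.26*np.r_[np.cos(a),np.sin(a)]+.325*np.r_[np.cos(b),np.sin(b)])
K=np.array(K);print(K[::4].round(3).tolist());print((K[1:]-K[0]-(K[:-1]-K[0])).round(3).tolist())
E
```

```text
92.34413218426232
[[0.568, 0.066], [0.447, -0.006], [0.358, -0.129], [0.32, -0.286], [0.345, -0.452], [0.433, -0.602]]
[[-0.032, -0.013], [-0.031, -0.016], [-0.03, -0.02], [-0.028, -0.023], [-0.026, -0.026], [-0.024, -0.029], [-0.021, -0.032], [-0.018, -0.035], [-0.015, -0.037], [-0.011, -0.039], [-0.008, -0.04], [-0.004, -0.041], [0.0, -0.042], [0.004, -0.042], [0.008, -0.042], [0.012, -0.041], [0.016, -0.04], [0.02, -0.039], [0.024, -0.037], [0.027, -0.035]]
```

>>> servo_tool([
  {"dp": [-0.032,-0.013,0],"angular": [0,0,0]},
  {"dp": [-0.031,-0.016,0],"angular": [0,0,0]},
  {"dp": [-0.03,-0.02,0],"angular": [0,0,0]},
  {"dp": [-0.028,-0.023,0],"angular": [0,0,0]},
  {"dp": [-0.026,-0.026,0],"angular": [0,0,0]},
])

```text
time_s: 3.65
eef_pos: [0.4208, -0.0324, 0.4458]
orientation: [3.14, -0.004, 0.271]
contact_force: [4.3, 1.9, 5.4]
finger_gap: 0.0251
finger_force: 39.4
```

>>> servo_tool([
  {"dp": [-0.024,-0.029,0],"angular": [0,0,0]},
  {"dp": [-0.021,-0.032,0],"angular": [0,0,0]},
  {"dp": [-0.018,-0.035,0],"angular": [0,0,0]},
  {"dp": [-0.015,-0.037,0],"angular": [0,0,0]},
  {"dp": [-0.011,-0.039,0],"angular": [0,0,0]},
])

```text
time_s: 4.28
eef_pos: [0.3316, -0.205, 0.4459]
orientation: [3.14, -0.002, 0.269]
contact_force: [3.4, 0.4, 5.1]
finger_gap: 0.0229
finger_force: 36.5
```

>>> servo_tool([
  {"dp": [-0.008,-0.04,0],"angular": [0,0,0]},
  {"dp": [-0.004,-0.041,0],"angular": [0,0,0]},
])

```text
time_s: 4.53
eef_pos: [0.3193, -0.2864, 0.4459]
orientation: [3.14, 0.0, 0.269]
contact_force: [-0.1, 0.1, 0.7]
finger_gap: 0.0121
finger_force: 0.0
```

```bash
python3 - <<'E'
from h import *
c=shot('wrist');t=shot('top');cv2.imwrite('pics/c1.png',np.hstack([cv2.resize(c['image'],(400,250)),cv2.resize(t['image'],(400,250))])[:,:,::-1])
E
```

```text
(no output)
```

View pics/c1.png

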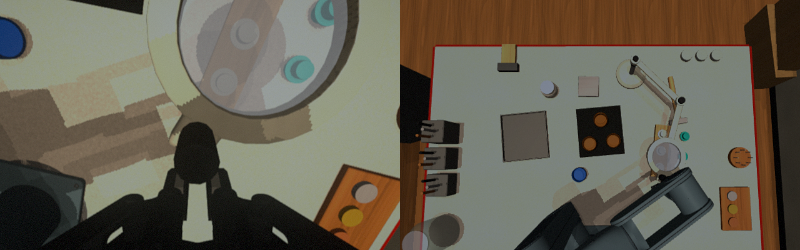

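The knob slipped off ahead of the fingers: in the wrist view its top is at about (197,128) at half scale. The lens is now over the rack and the mat is clear. I'll measure, then re-grip.

```bash
python3 - <<'E'
from h import *
import pickle
t=shot('top','t2.png');w=shot('wrist','w2.png');pickle.dump(t,open('t2.pkl','wb'))
for u,v in((312,200),(315,205),(315,215)):print(ray(w,u,v,.307).round(3))
print('TCP px in wrist',proj(w,np.r_[.3193,-.2864,.29]))
cv2.imwrite('pics/c2.png',np.vstack([cv2.resize(t['image'][80:300,380:560],(540,660))[:,:],])[:600,:,::-1])
im=t['image'];hsv=cv2.cvtColor(im,cv2.COLOR_RGB2HSV);H,S,V=[hsv[:,:,i].astype(int) for i in range(3)]
def cl(m,k): return cv2.morphologyEx(cv2.morphologyEx(m.astype('uint8'),cv2.MORPH_OPEN,np.ones((3,3))),cv2.MORPH_CLOSE,np.ones((k,k)))
def big(m,n=1):
    cs=cv2.findContours(m,cv2.RETR_EXTERNAL,cv2.CHAIN_APPROX_NONE)[0];return sorted(cs,key=cv2.contourArea)[::-1][:n]
def rect(m,z,nm):
    k=big(m)[0];r=cv2.minAreaRect(k);q=np.array([ray(t,*p,z)for p in cv2.boxPoints(r)]);e=q[1]-q[0]
    print(nm,q.mean(0).round(4),'yaw mod90',np.degrees(np.arctan2(e[1],e[0])).round(1),np.linalg.norm(q-np.roll(q,1,0),axis=1).round(3),q.round(3)[:,:2].tolist())
def R(x0,x1,y0,y1):
    a=np.zeros(V.shape,bool);a[y0:y1,x0:x1]=1;return a
am=R(270,370,150,265)&(H<16)&(S>120)&(V>60)
rect(cl(R(270,370,150,265)&(V<45)|am,9),.004,'mat')
for k in big(cl(am,3),4):
    (u,v),r=cv2.minEnclosingCircle(k);print('jar',u,v,r,cv2.contourArea(k),ray(t,u,v,.115).round(4))
print(im[218,200],im[218,140],im[240,200])
rect(cl(R(150,250,165,270)&(V<im[218,140].max()-35),5),.022,'tray')
E
```

```text
[ 0.364 -0.273  0.307]
[ 0.363 -0.274  0.307]
[ 0.359 -0.275  0.307]
TCP px in wrist [315.61995087 301.13582238]
mat [ 0.5519 -0.037   0.004 ] yaw mod90 -84.9 [0.237 0.221 0.238 0.217] [[0.66, 0.084], [0.68, -0.136], [0.443, -0.156], [0.424, 0.061]]
jar 340.75 225.375 10.097284317016602 288.5 [ 0.4971 -0.0982  0.115 ]
jar 303.3636474609375 230.27272033691406 10.01041316986084 277.5 [0.4834 0.0074 0.115 ]
jar 320.5 193.0 9.962529182434082 269.5 [ 0.5894 -0.0409  0.115 ]
[86 79 71] [123 130 124] [87 82 73]
tray [0.5265 0.328  0.022 ] yaw mod90 -84.3 [0.228 0.233 0.229 0.229] [[0.628, 0.459], [0.651, 0.227], [0.424, 0.199], [0.402, 0.427]]
```

View pics/c2.png

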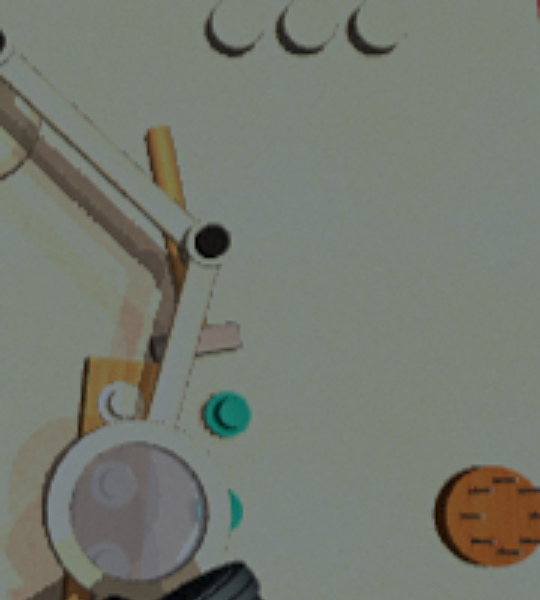

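>>> servo_tool([
  {"dp": [-0.005,0,0.03],"angular": [0,0,0]},
  {"dp": [0,0,0.03],"angular": [0,0,0]},
  {"dp": [0.024,0.006,0],"angular": [0,0,0]},
  {"dp": [0.024,0.006,0],"angular": [0,0,0]},
  {"dp": [0,0,0],"angular": [0,0,0]},
], jaw=-1)

```text
time_s: 5.35
eef_pos: [0.3641, -0.2717, 0.5045]
orientation: [-3.141, -0.0, 0.272]
contact_force: [0.7, -0.2, -0.4]
finger_gap: 0.0854
finger_force: 0.0
```

```bash
python3 - <<'E'
from h import *
w=shot('wrist','w3.png');t=shot('top')
p=env.observe()['eef_pos']
print(p,ray(t,450.3,160.3,.265).round(3),ray(t,422.3,250,.247).round(3))
print('pinch px',proj(w,[p[0],p[1],.307]))
cv2.imwrite('pics/c3.png',w['image'][:,:,::-1])
E
```

```text
[ 0.36301656 -0.27235359  0.50451858] [ 0.655 -0.376  0.265] [ 0.427 -0.302  0.247]
pinch px [318.50083377 257.98290425]
```

View pics/c3.png

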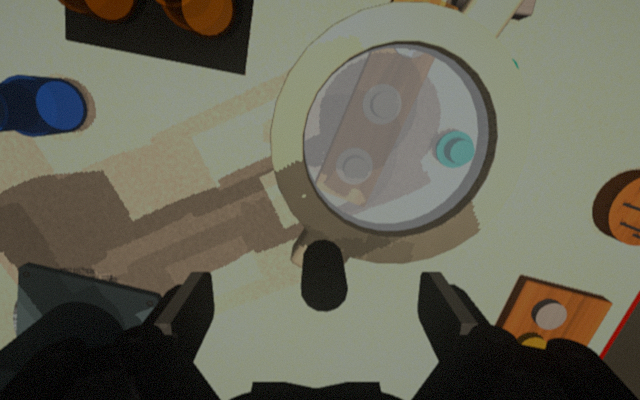

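```bash
python3 - <<'E'
from h import *
w=shot('wrist')
print(ray(w,324,289,.307).round(4),ray(w,323,258,.26).round(4))
E
```

```text
[ 0.3453 -0.2807  0.307 ] [ 0.3413 -0.2822  0.26  ]
```

>>> servo_tool([
  {"dp": [-0.019,-0.009,0],"angular": [0,0,0]},
  {"dp": [0,0,-0.032],"angular": [0,0,0]},
  {"dp": [0,0,-0.032],"angular": [0,0,0]},
  {"dp": [0,0,0],"angular": [0,0,0]},
])

```text
time_s: 6.0
eef_pos: [0.343, -0.2817, 0.4389]
orientation: [-3.137, 0.002, 0.268]
contact_force: [-0.0, 1.0, 0.4]
finger_gap: 0.0856
finger_force: 0.0
```

>>> servo_tool([
  {"dp": [0,0,0],"angular": [0,0,0]},
  {"dp": [0,0,0],"angular": [0,0,0]},
  {"dp": [0,0,0],"angular": [0,0,0]},
  {"dp": [0,0,0],"angular": [0,0,0]},
], jaw=1, squeeze=40)

```text
time_s: 6.5
eef_pos: [0.3442, -0.2823, 0.4416]
orientation: [3.14, -0.0, 0.269]
contact_force: [-0.1, 0.7, 3.7]
finger_gap: 0.0252
finger_force: 39.2
```

```bash
python3 - <<'E'
from h import *
p=env.observe()['eef_pos'];P=np.array([.832,-.19]);E=np.array([.655,-.376])
k0=p[:2];E=P+.26*(E-P)/np.linalg.norm(E-P)
a0=np.arctan2(*(E-P)[::-1])%6.283;b0=np.arctan2(*(k0-E)[::-1])%6.283;print(p,np.degrees([a0,b0]),np.linalg.norm(k0-E))
N=10;K=[]
for s in np.linspace(0,1,N+1):
    a=a0+s*(np.radians(238)-a0);b=b0+s*(np.radians(216)-b0)
    K.append(P+.26*np.r_[np.cos(a),np.sin(a)]+.325*np.r_[np.cos(b),np.sin(b)])
K=np.array(K);print(K[::2].round(3).tolist());print(np.diff(K,axis=0).round(3).tolist())
E
```

```text
[ 0.34416657 -0.28232347  0.44157055] [226.40964823 162.71578373] 0.32319350405253383
[[0.342, -0.282], [0.338, -0.348], [0.344, -0.415], [0.362, -0.481], [0.392, -0.544], [0.431, -0.602]]
[[-0.004, -0.033], [-0.001, -0.033], [0.002, -0.034], [0.005, -0.034], [0.008, -0.033], [0.01, -0.033], [0.013, -0.032], [0.016, -0.031], [0.019, -0.03], [0.021, -0.028]]
```

>>> servo_tool([
  {"dp": [-0.004,-0.033,0],"angular": [0,0,0.05]},
  {"dp": [-0.001,-0.033,0],"angular": [0,0,0.05]},
  {"dp": [0.002,-0.034,0],"angular": [0,0,0.05]},
  {"dp": [0.005,-0.034,0],"angular": [0,0,0.05]},
  {"dp": [0.008,-0.033,0],"angular": [0,0,0.05]},
])

```text
time_s: 7.12
eef_pos: [0.3547, -0.4496, 0.4415]
orientation: [3.142, -0.002, 0.522]
contact_force: [3.5, 2.7, 5.9]
finger_gap: 0.0255
finger_force: 39.9
```

>>> servo_tool([
  {"dp": [0.01,-0.033,0],"angular": [0,0,0.05]},
  {"dp": [0.013,-0.032,0],"angular": [0,0,0.05]},
  {"dp": [0.016,-0.031,0],"angular": [0,0,0.05]},
  {"dp": [0.019,-0.03,0],"angular": [0,0,0.05]},
  {"dp": [0.021,-0.028,0],"angular": [0,0,0.05]},
])

```text
time_s: 7.75
eef_pos: [0.4346, -0.6029, 0.4414]
orientation: [-3.141, -0.002, 0.772]
contact_force: [2.4, 6.3, 7.3]
finger_gap: 0.025
finger_force: 39.9
```

>>> servo_tool([
  {"dp": [0,0,0],"angular": [0,0,0]},
  {"dp": [0,0,0],"angular": [0,0,0]},
  {"dp": [0,0,0.03],"angular": [0,0,0]},
  {"dp": [0,0,0.05],"angular": [0,0,0]},
  {"dp": [-0.02,0.05,0],"angular": [0,0,0]},
], jaw=-1)

```text
time_s: 8.38
eef_pos: [0.4134, -0.5566, 0.5257]
orientation: [3.129, 0.004, 0.766]
contact_force: [0.4, -0.4, 0.8]
finger_gap: 0.0855
finger_force: 0.0
```

>>> servo_tool([
  {"dp": [-0.02,0.055,0],"angular": [0,0,0]},
  {"dp": [-0.02,0.055,0],"angular": [0,0,0]},
  {"dp": [-0.02,0.055,0],"angular": [0,0,0]},
  {"dp": [0,0.06,0],"angular": [0,0,0]},
  {"dp": [0,0.06,0],"angular": [0,0,0]},
])

```text
time_s: 9.0
eef_pos: [0.3515, -0.2655, 0.521]
orientation: [3.14, -0.0, 0.767]
contact_force: [0.6, 0.5, 0.7]
finger_gap: 0.0853
finger_force: 0.0
```

```bash
python3 - <<'E'
from h import *
import pickle
t=shot('top','t4.png');pickle.dump(t,open('t4.pkl','wb'))
print(env.observe()['eef_pos'],env.observe()['orientation'])
im=t['image'][60:360,340:560]
cv2.imwrite('pics/c4.png',cv2.resize(im,(440,600))[:,:,::-1])
E
```

```text
[ 0.35100734 -0.25944091  0.5216067 ] [-3.1397608  -0.00343805  0.77040574]
```

View pics/c4.png

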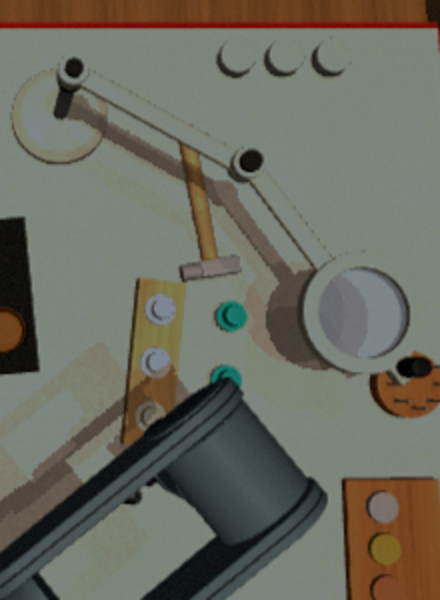

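```bash
python3 - <<'E'
from h import *
import pickle
for f in('top0.pkl','t4.pkl'):
    t=pickle.load(open(f,'rb'));im=t['image'];hsv=cv2.cvtColor(im,cv2.COLOR_RGB2HSV)
    print(hsv[214,418:424].tolist(), hsv[240,408].tolist())
    m=np.zeros(im.shape[:2],'uint8');m[200:285,400:432]=(hsv[200:285,400:432,1]<50)&(hsv[200:285,400:432,2]>125)
    for k in cv2.findContours(m,cv2.RETR_EXTERNAL,cv2.CHAIN_APPROX_NONE)[0]:
        if cv2.contourArea(k)>40:
            (u,v),r=cv2.minEnclosingCircle(k);print(f,u,v,r,cv2.contourArea(k),ray(t,u,v,.05).round(4))
E
```

```text
[[110, 42, 141], [112, 41, 138], [110, 37, 139], [109, 39, 138], [110, 40, 139], [110, 39, 139]] [25, 124, 119]
top0.pkl 414.59637451171875 267.95782470703125 7.476716995239258 151.5 [ 0.3755 -0.316   0.05  ]
top0.pkl 417.27777099609375 240.72222900390625 7.478879928588867 145.5 [ 0.4551 -0.3257  0.05  ]
top0.pkl 420.0 214.0 7.280210018157959 143.5 [ 0.5342 -0.3356  0.05  ]
[[108, 41, 151], [109, 41, 149], [110, 40, 148], [110, 41, 149], [108, 40, 148], [110, 38, 149]] [26, 122, 127]
t4.pkl 416.9604187011719 240.2338104248047 7.385600566864014 90.5 [ 0.4565 -0.3248  0.05  ]
t4.pkl 420.20001220703125 214.1999969482422 7.5287065505981445 152.0 [ 0.5336 -0.3362  0.05  ]
t4.pkl 403.5 229.0 29.210542678833008 216.5 [ 0.4897 -0.2857  0.05  ]
```

>>> servo_tool([
  {"dp": [0.005,-0.012,-0.05],"angular": [0,0,-0.154]},
  {"dp": [0.005,-0.012,-0.05],"angular": [0,0,-0.154]},
  {"dp": [0.005,-0.012,-0.05],"angular": [0,0,-0.154]},
  {"dp": [0.005,-0.012,-0.05],"angular": [0,0,-0.154]},
  {"dp": [0.005,-0.01,-0.02],"angular": [0,0,-0.154]},
])

```text
time_s: 9.68
eef_pos: [0.3768, -0.3253, 0.2981]
orientation: [-3.138, 0.003, -0.007]
contact_force: [0.3, -0.4, 0.7]
finger_gap: 0.0856
finger_force: 0.0
```

```bash
python3 - <<'E'
from h import *
import pickle
print(env.observe()['eef_pos'],env.observe()['orientation'])
t=pickle.load(open('t4.pkl','rb'))
a=cv2.resize(t['image'][170:260,270:370],(500,450),interpolation=cv2.INTER_NEAREST)
cv2.imwrite('pics/c5.png',np.clip(a.astype(float)*1.8,0,255).astype('uint8')[:,:,::-1])
E
```

```text
[ 0.37675422 -0.32528901  0.29814635] [-3.13815246e+00  2.81136996e-03 -6.94051118e-03]
```

View pics/c5.png

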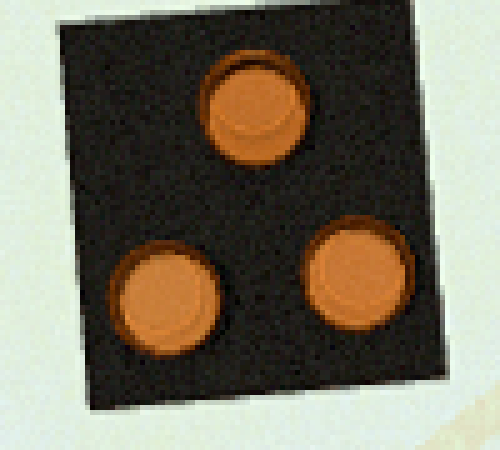

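```bash
python3 - <<'E'
from h import *
import pickle
t=pickle.load(open('t4.pkl','rb'))
for n,b,r in(('A',(255,107.5),(252.5,98)),('B',(358,272),(356,267)),('C',(165,298),(168,290))):
    f=lambda p:(270+p[0]/5-.5,170+p[1]/5-.5)
    print(n,ray(t,*f(b),.05).round(4),ray(t,*f(r),.119).round(4))
    for X in [(ray(t,*f(b),.05)[:2])]:
        print([((np.array(proj(t,[*X,z]))-[269.5,169.5])*5).round(0).tolist() for z in(.004,.064,.119)])
# color profile down the column of jar A and across
im=t['image'];u=int(320.5);print(im[176:206,u].tolist())
E
```

```text
A [ 0.6034 -0.0399  0.05  ] [ 0.6    -0.0395  0.119 ]
[[256.0, 117.0], [255.0, 104.0], [253.0, 92.0]]
B [ 0.5051 -0.101   0.05  ] [ 0.5038 -0.098   0.119 ]
[[356.0, 277.0], [359.0, 271.0], [361.0, 265.0]]
C [0.49   0.0132 0.05  ] [0.491 0.008 0.119]
[[169.0, 302.0], [164.0, 297.0], [159.0, 292.0]]
[[18, 14, 14], [21, 17, 16], [14, 12, 10], [20, 13, 11], [80, 50, 19], [57, 33, 14], [17, 4, 0], [59, 32, 6], [100, 58, 24], [110, 65, 29], [105, 62, 24], [108, 64, 26], [107, 62, 25], [108, 64, 27], [105, 62, 24], [107, 61, 24], [107, 61, 23], [105, 61, 25], [107, 62, 26], [104, 59, 18], [109, 62, 24], [98, 56, 20], [96, 54, 17], [102, 58, 20], [105, 60, 22], [107, 61, 21], [73, 37, 9], [30, 15, 6], [11, 7, 5], [12, 13, 10]]
```

>>> servo_tool([
  {"dp": [0,0.008,-0.04],"angular": [0,0,0]},
  {"dp": [0,0,-0.03],"angular": [0,0,0]},
  {"dp": [0,0,-0.015],"angular": [0,0,0]},
  {"dp": [0,0,0],"angular": [0,0,0]},
])

```text
time_s: 10.18
eef_pos: [0.3777, -0.3181, 0.2155]
orientation: [-3.141, 0.001, -0.001]
contact_force: [-0.5, 0.8, -0.1]
finger_gap: 0.0855
finger_force: 0.0
```

>>> servo_tool([
  {"dp": [0,0,0],"angular": [0,0,0]},
  {"dp": [0,0,0],"angular": [0,0,0]},
  {"dp": [0,0,0],"angular": [0,0,0]},
  {"dp": [0,0,0],"angular": [0,0,0]},
], jaw=1, squeeze=40)

```text
time_s: 10.68
eef_pos: [0.3783, -0.3184, 0.2166]
orientation: [3.14, -0.001, -0.001]
contact_force: [-0.9, 0.3, 5.4]
finger_gap: 0.0282
finger_force: 39.1
```

```bash
python3 - <<'E'
from h import *
import pickle
t=pickle.load(open('t4.pkl','rb'));im=t['image'].astype(int)
m=((im[:,:,0]-im[:,:,2])>14).astype('uint8');m[:165]=0;m[265:]=0;m[:,:275]=0;m[:,365:]=0
for k in cv2.findContours(m,cv2.RETR_EXTERNAL,cv2.CHAIN_APPROX_NONE)[0]:
    if cv2.contourArea(k)<100: continue
    x,y,w,h=cv2.boundingRect(k);cu=x+w/2-.5;cv=y+h/2-.5;print('box',x,y,w,h)
    T=y-.5;B=y+h-.5;L=x-.5;Rr=x+w-.5
    print(' x: rimfar',ray(t,cu,T,.119)[0]-.0245,'bodyfar',ray(t,cu,T,.064)[0]-.034,'near bot',ray(t,cu,B,.004)[0]+.034,'near top',ray(t,cu,B,.064)[0]+.034)
    print(' y: L rim',ray(t,L,cv,.119)[1]-.0245,'L064',ray(t,L,cv,.064)[1]-.034,'L004',ray(t,L,cv,.004)[1]-.034,'R rim',ray(t,Rr,cv,.119)[1]+.0245,'R064',ray(t,Rr,cv,.064)[1]+.034,'R004',ray(t,Rr,cv,.004)[1]+.034)
E
```

```text
box 291 218 24 24
 x: rimfar 0.49474830820591625 bodyfar 0.48929021236629366 near bot 0.4885855287503651 near top 0.4871262249051824
 y: L rim 0.01888852493577197 L064 0.013593245607315146 L004 0.018180213612635013 R rim 0.00037606427872182574 R064 0.011374464151322629 R004 0.013009082194159867
box 330 213 23 24
 x: rimfar 0.5087260545224754 bodyfar 0.5038282739966584 near bot 0.5035178804904779 near top 0.5014560777192151
 y: L rim -0.09086836268445231 L064 -0.10056338311111447 L004 -0.10077613266747319 R rim -0.10671951064356733 R064 -0.10001416984578218 R004 -0.10306288897547111
box 309 180 23 24
 x: rimfar 0.6031193856208024 bodyfar 0.6020054789568867 near bot 0.6046632534193417 near top 0.5985203802562055
 y: L rim -0.03138555753937686 L064 -0.03869613587672903 L004 -0.036307675881113215 R rim -0.04771677894020692 R064 -0.03864624039301125 R004 -0.03911474379607051
```

>>> servo_tool([
  {"dp": [0,0,0.03],"angular": [0,0,0]},
  {"dp": [0,0,0.05],"angular": [0,0,0]},
  {"dp": [0,0,0.06],"angular": [0,0,0]},
  {"dp": [0,0,0.02],"angular": [0,0,0]},
  {"dp": [0,0,0],"angular": [0,0,0]},
])

```text
time_s: 11.3
eef_pos: [0.3783, -0.3184, 0.3776]
orientation: [3.138, -0.003, -0.001]
contact_force: [0.2, -0.3, -1.3]
finger_gap: 0.0289
finger_force: 39.6
```

>>> servo_tool([
  {"dp": [0.025,0.044,0],"angular": [0,0,0]},
  {"dp": [0.025,0.044,0],"angular": [0,0,0]},
  {"dp": [0.025,0.044,0],"angular": [0,0,0]},
  {"dp": [0.025,0.044,0],"angular": [0,0,0]},
  {"dp": [0.027,0.042,0],"angular": [0,0,0]},
])

```text
time_s: 11.92
eef_pos: [0.5052, -0.0985, 0.3737]
orientation: [-3.14, 0.003, -0.001]
contact_force: [0.3, 0.2, -1.0]
finger_gap: 0.0285
finger_force: 39.7
```

>>> servo_tool([
  {"dp": [0,0,0],"angular": [0,0,0]},
  {"dp": [0,0,-0.02],"angular": [0,0,0]},
  {"dp": [0,0,-0.02],"angular": [0,0,0]},
  {"dp": [0,0,-0.015],"angular": [0,0,0]},
  {"dp": [0,0,0],"angular": [0,0,0]},
])

```text
time_s: 12.55
eef_pos: [0.5044, -0.1006, 0.3189]
orientation: [-3.14, 0.003, -0.002]
contact_force: [-1.2, -0.3, -1.0]
finger_gap: 0.0285
finger_force: 39.8
```

>>> servo_tool([
  {"dp": [0,0,-0.008],"angular": [0,0,0]},
  {"dp": [0,0,-0.006],"angular": [0,0,0]},
  {"dp": [0,0,-0.004],"angular": [0,0,0]},
  {"dp": [0,0,0],"angular": [0,0,0]},
])

```text
time_s: 13.05
eef_pos: [0.5051, -0.1002, 0.3026]
orientation: [-3.142, 0.0, -0.001]
contact_force: [0.0, 0.7, -0.9]
finger_gap: 0.0283
finger_force: 39.8
```

>>> servo_tool([
  {"dp": [0,0,-0.002],"angular": [0,0,0]},
  {"dp": [0,0,-0.002],"angular": [0,0,0]},
  {"dp": [0,0,0],"angular": [0,0,0]},
])

```text
time_s: 13.42
eef_pos: [0.5055, -0.1003, 0.3015]
orientation: [3.14, -0.003, -0.001]
contact_force: [-3.8, 2.7, 16.7]
finger_gap: 0.0283
finger_force: 41.5
```

>>> servo_tool([
  {"dp": [0,0,0],"angular": [0,0,0]},
  {"dp": [0,0,0],"angular": [0,0,0]},
  {"dp": [0,0,0.03],"angular": [0,0,0]},
  {"dp": [0,0,0.04],"angular": [0,0,0]},
  {"dp": [-0.01,-0.045,0],"angular": [0,0,0]},
], jaw=-0.3)

```text
time_s: 14.05
eef_pos: [0.4963, -0.1442, 0.3718]
orientation: [3.14, -0.006, 0.003]
contact_force: [0.3, -0.3, -0.9]
finger_gap: 0.0555
finger_force: 0.0
```

>>> servo_tool([
  {"dp": [-0.01,-0.045,0],"angular": [0,0,0]},
  {"dp": [-0.01,-0.045,0],"angular": [0,0,0]},
  {"dp": [-0.01,-0.045,0],"angular": [0,0,0]},
  {"dp": [-0.009,-0.045,0],"angular": [0,0,0]},
  {"dp": [0,0,-0.05],"angular": [0,0,0]},
])

```text
time_s: 14.68
eef_pos: [0.4565, -0.3299, 0.3213]
orientation: [3.134, -0.006, -0.005]
contact_force: [0.3, 0.2, -1.0]
finger_gap: 0.055
finger_force: 0.0
```

```bash
cat > jars.py <<'E'
from h import *
def jars(t=None):
    t=t or shot('top');im=t['image'].astype(int)
    m=((im[:,:,0]-im[:,:,2])>14).astype('uint8');m[:165]=0;m[265:]=0;m[:,:275]=0;m[:,365:]=0
    for k in cv2.findContours(m,cv2.RETR_EXTERNAL,cv2.CHAIN_APPROX_NONE)[0]:
        if cv2.contourArea(k)<100: continue
        x,y,w,h=cv2.boundingRect(k);cu=x+w/2-.5;cv=y+h/2-.5
        a=ray(t,cu,y-.5,.064)[0]-.034;b=ray(t,cu,y+h-.5,.004)[0]+.034
        l=ray(t,x-.5,cv,.064)[1]-.034;r=ray(t,x+w-.5,cv,.064)[1]+.034
        print((x,y,w,h),'x',(a+b)/2,'y',(l+r)/2)
if __name__=='__main__':
    jars();print(env.observe()['eef_pos'])
E
python3 jars.py
```

```text
(291, 218, 24, 24) x 0.4889378705583294 y 0.012483854879318888
(330, 213, 23, 24) x 0.5036730772435681 y -0.10028877647844833
(309, 180, 23, 24) x 0.6033343661881142 y -0.03867118813487014
[ 0.45430401 -0.32603053  0.31209063]
```

>>> servo_tool([
  {"dp": [0.001,0,-0.04],"angular": [0,0,0]},
  {"dp": [0,0,-0.04],"angular": [0,0,0]},
  {"dp": [0,0,-0.015],"angular": [0,0,0]},
  {"dp": [0,0,0],"angular": [0,0,0]},
  {"dp": [0,0,0],"angular": [0,0,0]},
])

```text
time_s: 15.35
eef_pos: [0.4577, -0.3257, 0.2253]
orientation: [3.14, -0.002, -0.001]
contact_force: [-0.6, 0.4, -0.2]
finger_gap: 0.0556
finger_force: 0.0
```

>>> servo_tool([
  {"dp": [-0.002,0,-0.01],"angular": [0,0,0]},
  {"dp": [0,0,0],"angular": [0,0,0]},
])

```text
time_s: 15.6
eef_pos: [0.4548, -0.3251, 0.2136]
orientation: [-3.141, 0.0, -0.001]
contact_force: [-1.0, -1.8, 0.1]
finger_gap: 0.0554
finger_force: 0.0
```

>>> servo_tool([
  {"dp": [0,0,0],"angular": [0,0,0]},
  {"dp": [0,0,0],"angular": [0,0,0]},
  {"dp": [0,0,0],"angular": [0,0,0]},
], jaw=1)

```text
time_s: 15.98
eef_pos: [0.4552, -0.3254, 0.2142]
orientation: [3.141, -0.0, -0.001]
contact_force: [-0.5, 0.3, 3.4]
finger_gap: 0.0289
finger_force: 39.5
```

>>> servo_tool([
  {"dp": [0,0,0.04],"angular": [0,0,0]},
  {"dp": [0,0,0.06],"angular": [0,0,0]},
  {"dp": [0,0,0.06],"angular": [0,0,0]},
  {"dp": [0.006,0.06,0],"angular": [0,0,0]},
  {"dp": [0.006,0.06,0],"angular": [0,0,0]},
])

```text
time_s: 16.6
eef_pos: [0.467, -0.2044, 0.3745]
orientation: [3.141, -0.002, -0.003]
contact_force: [0.1, 1.1, -1.7]
finger_gap: 0.0288
finger_force: 40.9
```

>>> servo_tool([
  {"dp": [0.006,0.06,0],"angular": [0,0,0]},
  {"dp": [0.006,0.06,0],"angular": [0,0,0]},
  {"dp": [0.006,0.06,0],"angular": [0,0,0]},
  {"dp": [0.005,0.038,0],"angular": [0,0,0]},
  {"dp": [0,0,0],"angular": [0,0,0]},
])

```text
time_s: 17.23
eef_pos: [0.4899, 0.0153, 0.3736]
orientation: [-3.141, 0.0, 0.003]
contact_force: [0.2, -0.5, -0.4]
finger_gap: 0.0287
finger_force: 41.0
```

```bash
python3 jars.py
```

```text
(332, 247, 12, 18) x 0.41172455513142425 y -0.08968724332879582
(330, 213, 23, 24) x 0.5036730772435681 y -0.10028877647844833
(309, 180, 23, 24) x 0.6033343661881142 y -0.03867118813487014
[0.48994254 0.0138316  0.3735586 ]
```

>>> servo_tool([
  {"dp": [-0.001,-0.001,-0.02],"angular": [0,0,0]},
  {"dp": [0,0,-0.02],"angular": [0,0,0]},
  {"dp": [0,0,-0.015],"angular": [0,0,0]},
  {"dp": [0,0,-0.008],"angular": [0,0,0]},
  {"dp": [0,0,0],"angular": [0,0,0]},
])

```text
time_s: 17.9
eef_pos: [0.4891, 0.0113, 0.3103]
orientation: [-3.141, 0.001, -0.002]
contact_force: [-0.1, 0.5, -0.2]
finger_gap: 0.0283
finger_force: 41.0
```

>>> servo_tool([
  {"dp": [0,0,-0.006],"angular": [0,0,0]},
  {"dp": [0,0,-0.004],"angular": [0,0,0]},
  {"dp": [0,0,-0.003],"angular": [0,0,0]},
  {"dp": [0,0,0],"angular": [0,0,0]},
])

```text
time_s: 18.4
eef_pos: [0.4894, 0.0118, 0.2991]
orientation: [3.141, -0.002, -0.001]
contact_force: [-3.1, 0.2, 9.2]
finger_gap: 0.0287
finger_force: 41.9
```

>>> servo_tool([
  {"dp": [0,0,0],"angular": [0,0,0]},
  {"dp": [0,0,0],"angular": [0,0,0]},
  {"dp": [0,0,0.03],"angular": [0,0,0]},
  {"dp": [0,0,0.045],"angular": [0,0,0]},
  {"dp": [0.0075,-0.058,0],"angular": [0,0,0]},
], jaw=-0.3)

```text
time_s: 19.02
eef_pos: [0.4975, -0.0443, 0.3763]
orientation: [3.141, -0.007, 0.005]
contact_force: [1.0, 0.1, -0.6]
finger_gap: 0.0555
finger_force: 0.0
```

>>> servo_tool([
  {"dp": [0.0075,-0.058,0],"angular": [0,0,0]},
  {"dp": [0.0075,-0.058,0],"angular": [0,0,0]},
  {"dp": [0.0075,-0.058,0],"angular": [0,0,0]},
  {"dp": [0.0075,-0.058,0],"angular": [0,0,0]},
  {"dp": [0.0075,-0.058,0],"angular": [0,0,0]},
])

```text
time_s: 19.65
eef_pos: [0.5341, -0.3382, 0.3723]
orientation: [-3.141, 0.0, -0.001]
contact_force: [1.3, 0.1, 1.3]
finger_gap: 0.0558
finger_force: 0.0
```

>>> servo_tool([
  {"dp": [0,0,-0.05],"angular": [0,0,0]},
  {"dp": [0,0,-0.05],"angular": [0,0,0]},
  {"dp": [0,0,-0.03],"angular": [0,0,0]},
  {"dp": [0,0,0],"angular": [0,0,0]},
  {"dp": [0,0,0],"angular": [0,0,0]},
])

```text
time_s: 20.27
eef_pos: [0.5346, -0.3366, 0.2439]
orientation: [3.14, -0.001, -0.001]
contact_force: [-0.4, -0.1, -0.0]
finger_gap: 0.0555
finger_force: 0.0
```

>>> servo_tool([
  {"dp": [-0.001,0.001,-0.02],"angular": [0,0,0]},
  {"dp": [0,0,-0.01],"angular": [0,0,0]},
  {"dp": [0,0,0],"angular": [0,0,0]},
])

```text
time_s: 20.65
eef_pos: [0.5332, -0.3353, 0.2132]
orientation: [3.141, -0.0, -0.001]
contact_force: [0.2, 0.1, 0.5]
finger_gap: 0.0554
finger_force: 0.0
```

>>> servo_tool([
  {"dp": [0,0,0],"angular": [0,0,0]},
  {"dp": [0,0,0],"angular": [0,0,0]},
  {"dp": [0,0,0],"angular": [0,0,0]},
], jaw=1)

```text
time_s: 21.02
eef_pos: [0.5334, -0.3356, 0.2139]
orientation: [3.14, -0.002, -0.001]
contact_force: [-1.4, 0.0, 5.8]
finger_gap: 0.0287
finger_force: 39.5
```

>>> servo_tool([
  {"dp": [0,0,0.04],"angular": [0,0,0]},
  {"dp": [0,0,0.06],"angular": [0,0,0]},
  {"dp": [0,0,0.06],"angular": [0,0,0]},
  {"dp": [0.012,0.05,0],"angular": [0,0,0]},
  {"dp": [0.012,0.05,0],"angular": [0,0,0]},
])

```text
time_s: 21.65
eef_pos: [0.5571, -0.2347, 0.3737]
orientation: [3.141, -0.002, -0.003]
contact_force: [0.7, 0.1, -1.0]
finger_gap: 0.0286
finger_force: 40.2
```

>>> servo_tool([
  {"dp": [0.012,0.05,0],"angular": [0,0,0]},
  {"dp": [0.012,0.05,0],"angular": [0,0,0]},
  {"dp": [0.012,0.05,0],"angular": [0,0,0]},
  {"dp": [0.009,0.047,0],"angular": [0,0,0]},
  {"dp": [0,0,0],"angular": [0,0,0]},
])

```text
time_s: 22.28
eef_pos: [0.6022, -0.0347, 0.3726]
orientation: [-3.14, 0.0, 0.003]
contact_force: [0.1, -0.5, -0.1]
finger_gap: 0.0288
finger_force: 40.2
```

```bash
cat >> jars.py <<'E'
    shot('top','tt.png')
E
python3 jars.py
```

```text
(320, 247, 31, 18) x 0.4117412135918331 y -0.08241983605454452
(291, 218, 24, 22) x 0.4919681767688257 y 0.0124977339350518
(330, 213, 23, 24) x 0.5036730772435681 y -0.10028877647844833
(309, 187, 20, 17) x 0.5928723903623239 y -0.03424757927884374
(353, 175, 12, 41) x 0.5922161668928656 y -0.15238333003869806
[ 0.6020736  -0.03653158  0.37251842]
```

>>> servo_tool([
  {"dp": [0.001,-0.002,-0.02],"angular": [0,0,0]},
  {"dp": [0,0,-0.02],"angular": [0,0,0]},
  {"dp": [0,0,-0.015],"angular": [0,0,0]},
  {"dp": [0,0,-0.008],"angular": [0,0,0]},
  {"dp": [0,0,0],"angular": [0,0,0]},
])

```text
time_s: 23.0
eef_pos: [0.603, -0.0407, 0.3093]
orientation: [-3.141, 0.001, -0.002]
contact_force: [-0.7, -0.1, -0.6]
finger_gap: 0.0287
finger_force: 40.2
```

>>> servo_tool([
  {"dp": [0,0,-0.006],"angular": [0,0,0]},
  {"dp": [0,0,-0.004],"angular": [0,0,0]},
  {"dp": [0,0,-0.003],"angular": [0,0,0]},
  {"dp": [0,0,0],"angular": [0,0,0]},
])

```text
time_s: 23.5
eef_pos: [0.6034, -0.0402, 0.2989]
orientation: [3.141, -0.003, -0.001]
contact_force: [-2.9, 0.0, 9.5]
finger_gap: 0.0287
finger_force: 41.2
```

>>> servo_tool([
  {"dp": [0,0,0],"angular": [0,0,0]},
  {"dp": [0,0,0],"angular": [0,0,0]},
  {"dp": [0,0,0.03],"angular": [0,0,0]},
  {"dp": [0,0,0.04],"angular": [0,0,0]},
  {"dp": [0,0,0.02],"angular": [0,0,0]},
], jaw=-0.3)

```text
time_s: 24.12
eef_pos: [0.6035, -0.0403, 0.3888]
orientation: [3.141, -0.003, -0.001]
contact_force: [0.4, 0.8, 0.5]
finger_gap: 0.0552
finger_force: 0.0
```

```bash
python3 - <<'E'
from h import *
s=shot('side');cv2.imwrite('pics/c6.png',cv2.resize(s['image'][190:290,240:400],(800,500))[:,:,::-1])
E
python3 jars.py
```

```text
(322, 247, 30, 18) x 0.4117312186620607 y -0.08678479390230458
(291, 218, 24, 23) x 0.4904526595092025 y 0.012490793571035445
(331, 213, 22, 24) x 0.5036703995788472 y -0.10175462161651931
(309, 185, 22, 19) x 0.5958555365946338 y -0.03719833239602592
(353, 175, 12, 44) x 0.5876152176227454 y -0.15234420764307363
[ 0.60371545 -0.04034877  0.38927119]
```

View pics/c6.png

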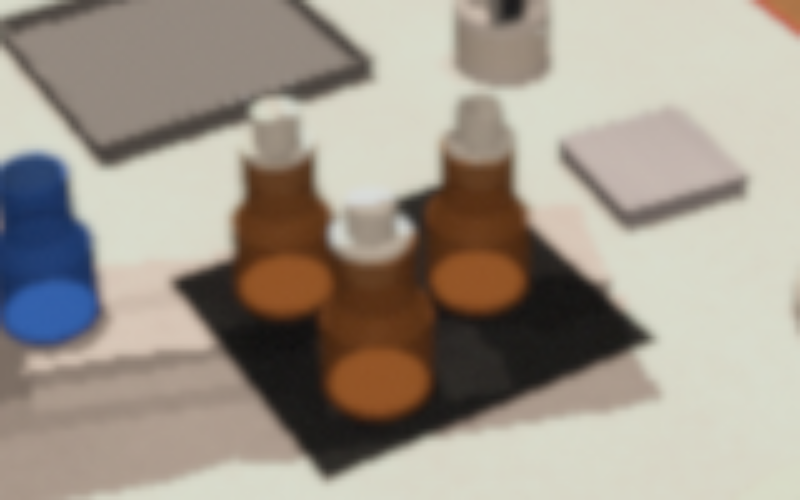

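The side crop shows white stoppers with their flanges flat on all three jars: knobs at crop (275,125), (370,215) and (480,120). I'll carry the jars across now, starting with the far one.

>>> servo_tool([
  {"dp": [-0.001,0.001,0],"angular": [0,0,0]},
  {"dp": [0,0,-0.04],"angular": [0,0,0]},
  {"dp": [0,0,-0.05],"angular": [0,0,0]},
  {"dp": [0,0,-0.04],"angular": [0,0,0]},
  {"dp": [0,0,0],"angular": [0,0,0]},
], jaw=-1)

```text
time_s: 24.9
eef_pos: [0.6002, -0.0388, 0.2522]
orientation: [-3.139, 0.009, -0.001]
contact_force: [-0.1, 0.5, 1.3]
finger_gap: 0.0855
finger_force: 0.0
```

>>> servo_tool([
  {"dp": [0,0,0],"angular": [0,0,0]},
  {"dp": [0,0,0],"angular": [0,0,0]},
  {"dp": [0,0,0],"angular": [0,0,0]},
  {"dp": [0,0,0],"angular": [0,0,0]},
], jaw=1, squeeze=60)

```text
time_s: 25.4
eef_pos: [0.6027, -0.0397, 0.2594]
orientation: [3.14, -0.004, -0.001]
contact_force: [-2.1, -1.2, 5.7]
finger_gap: 0.0508
finger_force: 62.4
```

>>> servo_tool([
  {"dp": [0,0,0.02],"angular": [0,0,0]},
  {"dp": [0,0,0.03],"angular": [0,0,0]},
  {"dp": [0,0,0.02],"angular": [0,0,0]},
  {"dp": [0,0,0],"angular": [0,0,0]},
])

```text
time_s: 25.9
eef_pos: [0.6026, -0.0393, 0.3291]
orientation: [3.14, -0.005, -0.001]
contact_force: [1.2, -0.3, -3.5]
finger_gap: 0.051
finger_force: 63.4
```

```bash
python3 - <<'E'
from h import *
s=shot('side');cv2.imwrite('pics/c7.png',cv2.resize(s['image'][150:290,220:400],(720,560))[:,:,::-1])
E
```

```text
(no output)
```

View pics/c7.png

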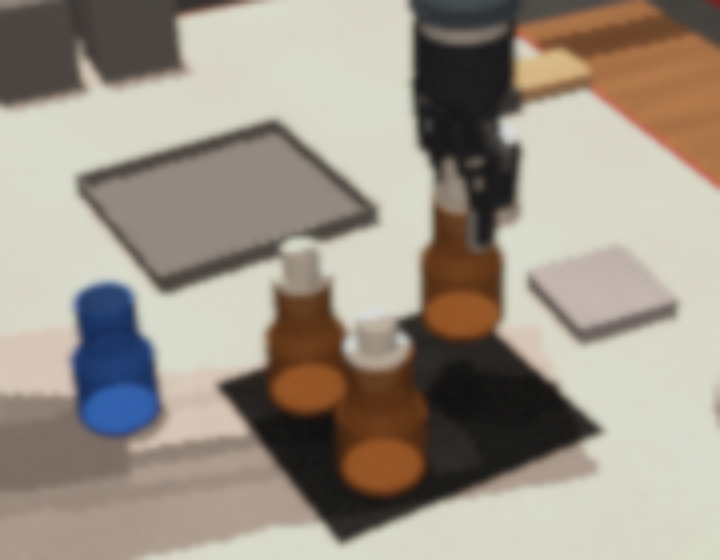

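The jar hangs upright with its stopper in. Carrying it to the tray.

>>> servo_tool([
  {"dp": [-0.003,0.035,0],"angular": [0,0,0]},
  {"dp": [-0.004,0.047,0],"angular": [0,0,0]},
  {"dp": [-0.003,0.047,0],"angular": [0,0,0]},
  {"dp": [-0.004,0.047,0],"angular": [0,0,0]},
  {"dp": [-0.003,0.047,0],"angular": [0,0,0]},
])

```text
time_s: 26.58
eef_pos: [0.5843, 0.1851, 0.3251]
orientation: [3.141, 0.003, -0.001]
contact_force: [0.2, 0.5, -3.3]
finger_gap: 0.0512
finger_force: 63.5
```

>>> servo_tool([
  {"dp": [-0.004,0.047,0],"angular": [0,0,0]},
  {"dp": [-0.003,0.047,0],"angular": [0,0,0]},
  {"dp": [-0.004,0.047,0],"angular": [0,0,0]},
  {"dp": [-0.004,0.047,0],"angular": [0,0,0]},
  {"dp": [0,0.011,0],"angular": [0,0,0]},
])

```text
time_s: 27.2
eef_pos: [0.5686, 0.3857, 0.3246]
orientation: [3.141, 0.003, 0.002]
contact_force: [1.0, -0.9, -4.5]
finger_gap: 0.0508
finger_force: 63.8
```

>>> servo_tool([
  {"dp": [0,0,-0.025],"angular": [0,0,0]},
  {"dp": [0,0,-0.025],"angular": [0,0,0]},
  {"dp": [0,0,-0.012],"angular": [0,0,0]},
  {"dp": [0,0,0],"angular": [0,0,0]},
])

```text
time_s: 27.7
eef_pos: [0.5699, 0.3821, 0.2631]
orientation: [3.14, 0.003, -0.002]
contact_force: [0.3, -0.3, -3.9]
finger_gap: 0.0509
finger_force: 63.8
```

>>> servo_tool([
  {"dp": [0,0,-0.003],"angular": [0,0,0]},
  {"dp": [0,0,-0.002],"angular": [0,0,0]},
  {"dp": [0,0,0],"angular": [0,0,0]},
])

```text
time_s: 28.08
eef_pos: [0.5702, 0.3828, 0.2602]
orientation: [-3.141, -0.001, -0.001]
contact_force: [0.3, -0.6, -3.7]
finger_gap: 0.0508
finger_force: 63.8
```

>>> servo_tool([
  {"dp": [0,0,-0.002],"angular": [0,0,0]},
  {"dp": [0,0,-0.001],"angular": [0,0,0]},
  {"dp": [0,0,0],"angular": [0,0,0]},
])

```text
time_s: 28.45
eef_pos: [0.5702, 0.3829, 0.2595]
orientation: [-3.141, -0.002, -0.001]
contact_force: [-3.8, -2.2, 8.6]
finger_gap: 0.051
finger_force: 65.3
```

>>> servo_tool([
  {"dp": [0,0,0],"angular": [0,0,0]},
  {"dp": [0,0,0],"angular": [0,0,0]},
  {"dp": [0,0,0.03],"angular": [0,0,0]},
  {"dp": [0,0,0.05],"angular": [0,0,0]},
  {"dp": [0,0,0.05],"angular": [0,0,0]},
], jaw=-1)

```text
time_s: 29.08
eef_pos: [0.5701, 0.3827, 0.3877]
orientation: [3.141, 0.001, -0.001]
contact_force: [0.8, 0.3, 0.9]
finger_gap: 0.0849
finger_force: 0.0
```

>>> servo_tool([
  {"dp": [-0.01,-0.046,0],"angular": [0,0,0]},
  {"dp": [-0.01,-0.046,0],"angular": [0,0,0]},
  {"dp": [-0.01,-0.046,0],"angular": [0,0,0]},
  {"dp": [-0.01,-0.046,0],"angular": [0,0,0]},
  {"dp": [-0.01,-0.046,0],"angular": [0,0,0]},
])

```text
time_s: 29.7
eef_pos: [0.5197, 0.1514, 0.3869]
orientation: [3.142, -0.001, -0.001]
contact_force: [0.9, -0.3, 0.4]
finger_gap: 0.0854
finger_force: 0.0
```

```bash
python3 jars.py
```

```text
(275, 251, 35, 14) x 0.406234634144347 y 0.04260122885383819
(291, 218, 24, 24) x 0.4889378705583294 y 0.012483854879318888
(330, 213, 23, 24) x 0.5036730772435681 y -0.10028877647844833
(275, 193, 11, 62) x 0.5064101286407579 y 0.07847565829664159
[0.51887827 0.14729372 0.38676649]
```

>>> servo_tool([
  {"dp": [-0.01,-0.045,0],"angular": [0,0,0]},
  {"dp": [-0.01,-0.045,0],"angular": [0,0,0]},
  {"dp": [-0.01,-0.047,0],"angular": [0,0,0]},
  {"dp": [0,0,-0.03],"angular": [0,0,0]},
  {"dp": [0,0,0],"angular": [0,0,0]},
])

```text
time_s: 30.42
eef_pos: [0.4896, 0.0158, 0.3552]
orientation: [-3.14, 0.004, -0.002]
contact_force: [0.1, -0.4, -0.5]
finger_gap: 0.0855
finger_force: 0.0
```

>>> servo_tool([
  {"dp": [0,-0.003,-0.04],"angular": [0,0,0]},
  {"dp": [0,0,-0.04],"angular": [0,0,0]},
  {"dp": [0,0,-0.018],"angular": [0,0,0]},
  {"dp": [0,0,0],"angular": [0,0,0]},
  {"dp": [0,0,0],"angular": [0,0,0]},
])

```text
time_s: 31.05
eef_pos: [0.491, 0.0132, 0.26]
orientation: [3.141, -0.002, -0.0]
contact_force: [0.1, 0.7, -0.6]
finger_gap: 0.0854
finger_force: 0.0
```

>>> servo_tool([
  {"dp": [0,0,0],"angular": [0,0,0]},
  {"dp": [0,0,0],"angular": [0,0,0]},
  {"dp": [0,0,0],"angular": [0,0,0]},
  {"dp": [0,0,0],"angular": [0,0,0]},
], jaw=1)

```text
time_s: 31.55
eef_pos: [0.4904, 0.0128, 0.2606]
orientation: [3.142, -0.002, -0.002]
contact_force: [-2.7, 1.1, 11.0]
finger_gap: 0.0526
finger_force: 61.3
```

>>> servo_tool([
  {"dp": [0,0,0.02],"angular": [0,0,0]},
  {"dp": [0,0,0.03],"angular": [0,0,0]},
  {"dp": [0,0,0.02],"angular": [0,0,0]},
  {"dp": [-0.002,0.03,0],"angular": [0,0,0]},
  {"dp": [-0.002,0.045,0],"angular": [0,0,0]},
])

```text
time_s: 32.17
eef_pos: [0.486, 0.0876, 0.329]
orientation: [3.141, -0.0, -0.004]
contact_force: [0.8, -0.3, -3.9]
finger_gap: 0.0514
finger_force: 63.5
```

>>> servo_tool([
  {"dp": [-0.003,0.047,0],"angular": [0,0,0]},
  {"dp": [-0.003,0.047,0],"angular": [0,0,0]},
  {"dp": [-0.003,0.047,0],"angular": [0,0,0]},
  {"dp": [-0.003,0.047,0],"angular": [0,0,0]},
  {"dp": [-0.003,0.047,0],"angular": [0,0,0]},
])

```text
time_s: 32.8
eef_pos: [0.4705, 0.3241, 0.3284]
orientation: [3.141, 0.001, -0.001]
contact_force: [0.4, 0.6, -3.4]
finger_gap: 0.0521
finger_force: 63.5
```

>>> servo_tool([
  {"dp": [0,0.047,0],"angular": [0,0,0]},
  {"dp": [0,0,-0.025],"angular": [0,0,0]},
  {"dp": [0,0,-0.025],"angular": [0,0,0]},
  {"dp": [0,0,-0.012],"angular": [0,0,0]},
  {"dp": [0,0,0],"angular": [0,0,0]},
])

```text
time_s: 33.42
eef_pos: [0.4708, 0.3694, 0.2658]
orientation: [3.14, 0.002, -0.002]
contact_force: [0.2, -1.3, -3.4]
finger_gap: 0.0521
finger_force: 63.8
```

>>> servo_tool([
  {"dp": [0,0,-0.003],"angular": [0,0,0]},
  {"dp": [0,0,-0.002],"angular": [0,0,0]},
  {"dp": [0,0,0],"angular": [0,0,0]},
])

```text
time_s: 33.8
eef_pos: [0.4712, 0.3697, 0.2621]
orientation: [-3.141, -0.001, -0.001]
contact_force: [0.9, -0.1, -4.3]
finger_gap: 0.0517
finger_force: 63.8
```

>>> servo_tool([
  {"dp": [0,0,-0.002],"angular": [0,0,0]},
  {"dp": [0,0,-0.002],"angular": [0,0,0]},
  {"dp": [0,0,0],"angular": [0,0,0]},
])

```text
time_s: 34.17
eef_pos: [0.4714, 0.3699, 0.2607]
orientation: [-3.141, -0.003, -0.001]
contact_force: [-4.5, -2.9, 13.2]
finger_gap: 0.0519
finger_force: 65.9
```

>>> servo_tool([
  {"dp": [0,0,0],"angular": [0,0,0]},
  {"dp": [0,0,0],"angular": [0,0,0]},
  {"dp": [0,0,0.03],"angular": [0,0,0]},
  {"dp": [0,0,0.05],"angular": [0,0,0]},
  {"dp": [0,0,0.05],"angular": [0,0,0]},
], jaw=-1)

```text
time_s: 34.8
eef_pos: [0.4711, 0.3697, 0.3886]
orientation: [3.141, 0.001, -0.001]
contact_force: [0.3, 0.3, 0.1]
finger_gap: 0.0855
finger_force: 0.0
```

>>> servo_tool([
  {"dp": [0.003,-0.047,0],"angular": [0,0,0]},
  {"dp": [0.003,-0.047,0],"angular": [0,0,0]},
  {"dp": [0.003,-0.047,0],"angular": [0,0,0]},
  {"dp": [0.003,-0.047,0],"angular": [0,0,0]},
  {"dp": [0.003,-0.047,0],"angular": [0,0,0]},
])

```text
time_s: 35.42
eef_pos: [0.4861, 0.1333, 0.3877]
orientation: [-3.142, -0.0, -0.001]
contact_force: [0.2, -0.2, 0.0]
finger_gap: 0.0853
finger_force: 0.0
```

>>> servo_tool([
  {"dp": [0.003,-0.047,0],"angular": [0,0,0]},
  {"dp": [0.003,-0.047,0],"angular": [0,0,0]},
  {"dp": [0.003,-0.047,0],"angular": [0,0,0]},
  {"dp": [0.004,-0.03,0],"angular": [0,0,0]},
  {"dp": [0,0,0],"angular": [0,0,0]},
])

```text
time_s: 36.05
eef_pos: [0.4994, -0.0382, 0.3876]
orientation: [3.141, -0.0, -0.005]
contact_force: [0.1, 0.1, -0.4]
finger_gap: 0.0852
finger_force: 0.0
```

```bash
python3 jars.py; python3 - <<'E'
from h import *
t=shot('top','t5.png');cv2.imwrite('pics/c8.png',cv2.resize(t['image'][130:300,140:400],(780,510))[:,:,::-1])
E
```

```text
(345, 246, 14, 19) x 0.4130824355553494 y -0.13045415202384417
(283, 244, 44, 21) x 0.4162971087539662 y 0.0063140000324061404
(356, 209, 9, 32) x 0.5034056492924435 y -0.1560197787850373
[ 0.49917591 -0.03700885  0.38753038]
```

View pics/c8.png

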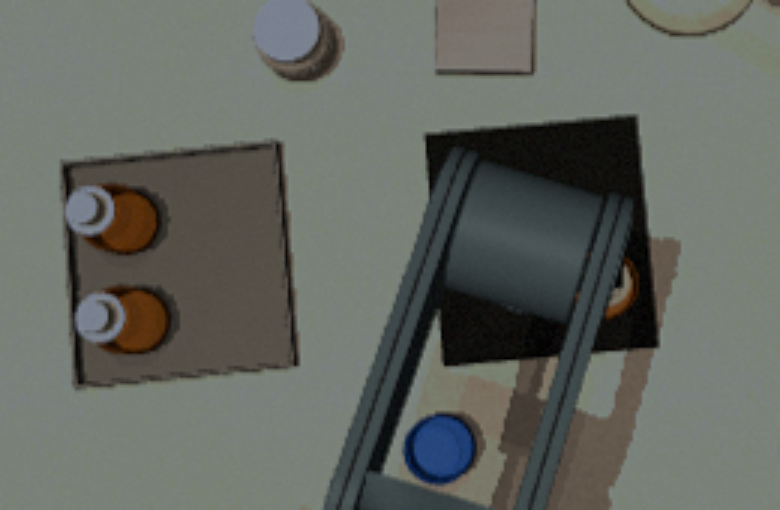

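>>> servo_tool([
  {"dp": [0.002,-0.032,0],"angular": [0,0,0]},
  {"dp": [0.002,-0.031,0],"angular": [0,0,0]},
  {"dp": [0,0,-0.03],"angular": [0,0,0]},
  {"dp": [0,0,0],"angular": [0,0,0]},
  {"dp": [0,0,0],"angular": [0,0,0]},
])

```text
time_s: 36.83
eef_pos: [0.5033, -0.0983, 0.3584]
orientation: [-3.142, -0.0, 0.0]
contact_force: [0.5, 0.7, -0.0]
finger_gap: 0.0852
finger_force: 0.0
```

```bash
python3 - <<'E'
from h import *
p=env.observe()['eef_pos'];print(p)
w=shot('wrist','w8.png');g=w['image'].astype(int)
print('stopper expected px',proj(w,[.5037,-.1,.147]),proj(w,[.5037,-.1,.119]))
hsv=cv2.cvtColor(w['image'],cv2.COLOR_RGB2HSV)
m=((hsv[:,:,1]<60)&(hsv[:,:,2]>100)).astype('uint8')
n,l,s,c=cv2.connectedComponentsWithStats(m);[print(s[i],c[i]) for i in range(1,n) if s[i][4]>1500]
cv2.imwrite('pics/c9.png',w['image'][:,:,::-1])
E
```

```text
[ 0.50330621 -0.09832417  0.35839615]
stopper expected px [320.81477605 244.03430163] [320.20402299 226.51236734]
[    0     0   279   392 49516] [ 76.66132159 194.29695452]
[  346     0   294   400 50415] [480.23060597 132.82806704]
[ 573  172   67  228 7101] [616.73482608 303.41078721]
[ 310  204   95   93 3257] [364.26742401 255.36505987]
```

View pics/c9.png

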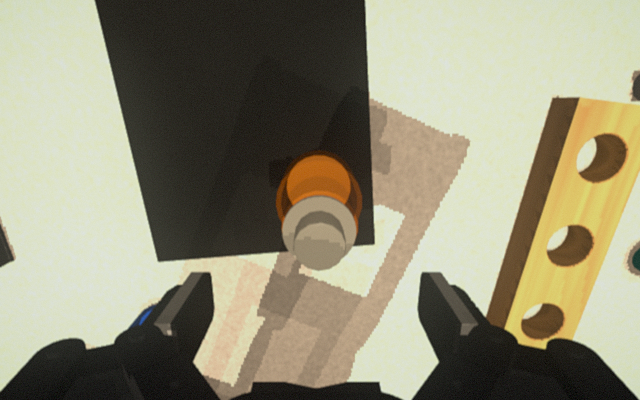

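The knob top is at (320,247) and was expected at (321,244), so the last jar has not moved. Descending.

>>> servo_tool([
  {"dp": [0,-0.002,-0.04],"angular": [0,0,0]},
  {"dp": [0,0,-0.04],"angular": [0,0,0]},
  {"dp": [0,0,-0.018],"angular": [0,0,0]},
  {"dp": [0,0,0],"angular": [0,0,0]},
  {"dp": [0,0,0],"angular": [0,0,0]},
])

```text
time_s: 37.5
eef_pos: [0.5038, -0.1012, 0.2612]
orientation: [3.141, -0.002, -0.001]
contact_force: [-0.5, 0.1, 0.2]
finger_gap: 0.0854
finger_force: 0.0
```

>>> servo_tool([
  {"dp": [0,0,0],"angular": [0,0,0]},
  {"dp": [0,0,0],"angular": [0,0,0]},
  {"dp": [0,0,0],"angular": [0,0,0]},
  {"dp": [0,0,0],"angular": [0,0,0]},
], jaw=1)

```text
time_s: 38.0
eef_pos: [0.5035, -0.1012, 0.2614]
orientation: [3.141, -0.002, -0.001]
contact_force: [-2.1, 2.3, 8.2]
finger_gap: 0.0506
finger_force: 61.3
```

>>> servo_tool([
  {"dp": [0,0,0.02],"angular": [0,0,0]},
  {"dp": [0,0,0.03],"angular": [0,0,0]},
  {"dp": [0,0,0.02],"angular": [0,0,0]},
  {"dp": [-0.003,0.03,0],"angular": [0,0,0]},
  {"dp": [-0.003,0.045,0],"angular": [0,0,0]},
])

```text
time_s: 38.62
eef_pos: [0.497, -0.0264, 0.3299]
orientation: [3.141, -0.001, -0.004]
contact_force: [0.4, 1.6, -3.4]
finger_gap: 0.0503
finger_force: 63.2
```

>>> servo_tool([
  {"dp": [-0.002,0.05,0],"angular": [0,0,0]},
  {"dp": [-0.002,0.05,0],"angular": [0,0,0]},
  {"dp": [-0.002,0.05,0],"angular": [0,0,0]},
  {"dp": [-0.002,0.05,0],"angular": [0,0,0]},
  {"dp": [-0.002,0.05,0],"angular": [0,0,0]},
])

```text
time_s: 39.25
eef_pos: [0.4866, 0.2253, 0.3296]
orientation: [3.141, 0.0, -0.001]
contact_force: [0.7, -0.3, -2.4]
finger_gap: 0.0506
finger_force: 63.2
```

>>> servo_tool([
  {"dp": [-0.003,0.047,0],"angular": [0,0,0]},
  {"dp": [0,0,-0.025],"angular": [0,0,0]},
  {"dp": [0,0,-0.025],"angular": [0,0,0]},
  {"dp": [0,0,-0.015],"angular": [0,0,0]},
  {"dp": [0,0,0],"angular": [0,0,0]},
])

```text
time_s: 39.88
eef_pos: [0.4837, 0.2704, 0.2636]
orientation: [3.141, 0.003, -0.002]
contact_force: [0.6, 0.1, -3.2]
finger_gap: 0.0505
finger_force: 63.5
```

>>> servo_tool([
  {"dp": [0,0,-0.003],"angular": [0,0,0]},
  {"dp": [0,0,-0.002],"angular": [0,0,0]},
  {"dp": [0,0,0],"angular": [0,0,0]},
])

```text
time_s: 40.25
eef_pos: [0.4847, 0.2708, 0.2615]
orientation: [-3.141, -0.003, -0.001]
contact_force: [-0.8, -0.5, 5.2]
finger_gap: 0.0503
finger_force: 64.2
```

>>> servo_tool([
  {"dp": [0,0,0],"angular": [0,0,0]},
  {"dp": [0,0,0],"angular": [0,0,0]},
  {"dp": [0,0,0.03],"angular": [0,0,0]},
  {"dp": [0,0,0.05],"angular": [0,0,0]},
  {"dp": [0,0,0.05],"angular": [0,0,0]},
], jaw=-1)

```text
time_s: 40.88
eef_pos: [0.484, 0.2707, 0.3908]
orientation: [3.141, 0.001, -0.001]
contact_force: [1.4, 1.1, -0.5]
finger_gap: 0.0854
finger_force: 0.0
```

>>> servo_tool([
  {"dp": [-0.003,-0.05,0.03],"angular": [0,0,0.05]},
  {"dp": [-0.003,-0.05,0.03],"angular": [0,0,0.05]},
  {"dp": [-0.003,-0.05,0.03],"angular": [0,0,0.05]},
  {"dp": [-0.003,-0.05,0.03],"angular": [0,0,0.05]},
  {"dp": [-0.003,-0.055,0.01],"angular": [0,0,0.05]},
])

```text
time_s: 41.5
eef_pos: [0.4688, 0.0144, 0.522]
orientation: [3.14, -0.004, 0.251]
contact_force: [0.5, -0.0, 0.1]
finger_gap: 0.0852
finger_force: 0.0
```

>>> servo_tool([
  {"dp": [-0.003,-0.055,0],"angular": [0,0,0.05]},
  {"dp": [-0.003,-0.055,0],"angular": [0,0,0.05]},
  {"dp": [-0.003,-0.055,0],"angular": [0,0,0.05]},
  {"dp": [-0.003,-0.055,0],"angular": [0,0,0.05]},
  {"dp": [-0.003,-0.055,0],"angular": [0,0,0.05]},
])

```text
time_s: 42.12
eef_pos: [0.4536, -0.261, 0.5198]
orientation: [3.141, -0.0, 0.5]
contact_force: [0.5, 0.3, 0.6]
finger_gap: 0.0854
finger_force: 0.0
```

```bash
python3 - <<'E'
from h import *
import pickle
t=shot('top','t6.png');pickle.dump(t,open('t6.pkl','wb'));s=shot('side');print(env.observe()['eef_pos'],env.observe()['orientation'])
a=cv2.resize(t['image'][60:300,140:560],(780,446));cv2.imwrite('pics/c10.png',a[:,:,::-1])
g=t['image'].max(2);x0,y0,x1,y1=525,225,575,265
def dark(x0,x1,y0,y1,z,th=45):
    n,l,st,ce=cv2.connectedComponentsWithStats((g[y0:y1,x0:x1]<th).astype('uint8'))
    for i in range(1,n):
        if st[i][4]>25: c=ce[i]+[x0,y0];print(c,st[i],ray(t,*c,z).round(4))
print('knob');dark(530,565,232,255,.29)
print('elbow');dark(452,478,125,152,.265)
print('post');dark(366,388,86,104,.28)
E
```

```text
[ 0.4534771  -0.26417193  0.518647  ] [3.14113433e+00 1.84420235e-03 4.94120447e-01]
knob
[546.64748201 243.1942446 ] [  8   7  18  10 139] [ 0.4422 -0.6008  0.29  ]
elbow
[464.91397849 140.17204301] [ 8 10 11 11 93] [ 0.7074 -0.4151  0.265 ]
post
[376.53333333  93.55      ] [ 7  3  8 10 60] [ 0.8263 -0.1873  0.28  ]
```

View pics/c10.png

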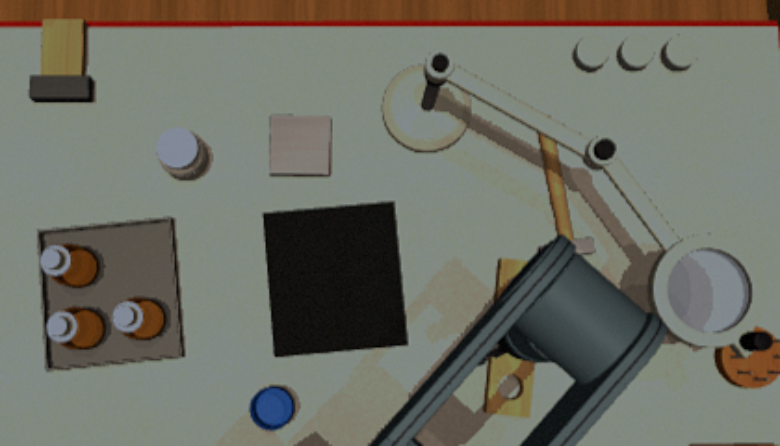

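All three closed jars stand in the tray and the mat is empty. Going back to the lamp knob at about (0.44,-0.602).

>>> servo_tool([
  {"dp": [-0.003,-0.056,0],"angular": [0,0,0.03]},
  {"dp": [-0.003,-0.056,0],"angular": [0,0,0.03]},
  {"dp": [-0.003,-0.056,0],"angular": [0,0,0.03]},
  {"dp": [-0.003,-0.056,0],"angular": [0,0,0.03]},
  {"dp": [-0.003,-0.056,0],"angular": [0,0,0.03]},
])

```text
time_s: 42.85
eef_pos: [0.4393, -0.5402, 0.5198]
orientation: [3.141, -0.0, 0.65]
contact_force: [0.9, -0.4, 1.3]
finger_gap: 0.0854
finger_force: 0.0
```

>>> servo_tool([
  {"dp": [0,-0.056,0],"angular": [0,0,0.03]},
  {"dp": [0,0,0],"angular": [0,0,0]},
  {"dp": [0,0,0],"angular": [0,0,0]},
])

```text
time_s: 43.22
eef_pos: [0.4395, -0.5949, 0.5189]
orientation: [-3.14, -0.001, 0.679]
contact_force: [0.5, -0.2, 0.6]
finger_gap: 0.0856
finger_force: 0.0
```

```bash
python3 - <<'E'
from h import *
w=shot('wrist','w11.png');p=env.observe()['eef_pos'];print(p,env.observe()['orientation'])
g=w['image'].max(2);m=(g<40).astype('uint8');m[:200]=0;m[330:]=0;m[:,:225]=0;m[:,410:]=0
n,l,s,c=cv2.connectedComponentsWithStats(m)
for i in range(1,n):
    if s[i][4]>300: print(s[i],c[i]);b=s[i]
print('expected top/base px for (.440,-.602)',proj(w,[.44,-.602,.307]),proj(w,[.44,-.602,.262]))
E
```

```text
[ 0.43967425 -0.59404783  0.52009078] [-3.14145113e+00 -5.49649077e-04  6.79488940e-01]
[ 307  207   43   61 2040] [327.5127451  237.45931373]
[376 296  34  34 398] [395.63316583 315.68090452]
expected top/base px for (.440,-.602) [327.84443947 252.53250596] [325.77242721 225.05029953]
```

>>> servo_tool([
  {"dp": [0,-0.008,0],"angular": [0,0,0]},
  {"dp": [0,0,-0.04],"angular": [0,0,0]},
  {"dp": [0,0,-0.039],"angular": [0,0,0]},
  {"dp": [0,0,0],"angular": [0,0,0]},
  {"dp": [0,0,0],"angular": [0,0,0]},
])

```text
time_s: 43.9
eef_pos: [0.4394, -0.603, 0.4434]
orientation: [3.138, 0.001, 0.679]
contact_force: [0.4, -0.6, 0.2]
finger_gap: 0.0856
finger_force: 0.0
```

>>> servo_tool([
  {"dp": [0,0,0],"angular": [0,0,0]},
  {"dp": [0,0,0],"angular": [0,0,0]},
  {"dp": [0,0,0],"angular": [0,0,0]},
  {"dp": [0,0,0],"angular": [0,0,0]},
], jaw=1, squeeze=50)

```text
time_s: 44.4
eef_pos: [0.4391, -0.6033, 0.4414]
orientation: [3.141, 0.0, 0.679]
contact_force: [-0.1, -0.2, 1.7]
finger_gap: 0.0248
finger_force: 48.9
```

```bash
python3 - <<'E'
from h import *
from scipy.optimize import fsolve
p=env.observe()['eef_pos'];k0=p[:2];print(p)
P=np.array([.830,-.188]);u=lambda a:np.r_[np.cos(a),np.sin(a)]
kn=lambda q,l:P+.26*u(q[0])+l*u(q[1])
q0=fsolve(lambda q:kn(q,.325)-k0,np.radians([241,216]))
L=np.array([.552,-.037]);q1=fsolve(lambda q:kn(q,.24)-L,np.radians([195,92]))
print(np.degrees(q0),np.degrees(q1),kn(q1,.325))
N=30;s=np.linspace(0,1,N+1)
K=np.array([kn(q0+x*(q1-q0),.325) for x in s]);print(K[::5].round(3).tolist())
for i in range(0,N,5):print(np.diff(K,axis=0)[i:i+5].round(4).tolist())
E
```

```text
[ 0.43905007 -0.6032978   0.44144241]
[241.11563447 215.26523251] [199.48722451  97.87762805] [0.54035009 0.04719786]
[[0.439, -0.603], [0.365, -0.487], [0.329, -0.357], [0.334, -0.227], [0.375, -0.109], [0.447, -0.015], [0.54, 0.047]]
[[-0.0177, 0.0217], [-0.0163, 0.0226], [-0.0149, 0.0234], [-0.0134, 0.0241], [-0.0119, 0.0248]]
[[-0.0103, 0.0253], [-0.0088, 0.0257], [-0.0072, 0.0261], [-0.0056, 0.0263], [-0.0039, 0.0264]]
[[-0.0023, 0.0264], [-0.0007, 0.0263], [0.0009, 0.0261], [0.0025, 0.0258], [0.004, 0.0254]]
[[0.0055, 0.0249], [0.007, 0.0243], [0.0084, 0.0236], [0.0097, 0.0228], [0.011, 0.022]]
[[0.0123, 0.021], [0.0134, 0.02], [0.0145, 0.0189], [0.0155, 0.0177], [0.0165, 0.0165]]
[[0.0173, 0.0152], [0.018, 0.0139], [0.0187, 0.0125], [0.0192, 0.0111], [0.0197, 0.0097]]
```

>>> servo_tool([
  {"dp": [-0.0177,0.0217,0],"angular": [0,0,-0.062]},
  {"dp": [-0.0163,0.0226,0],"angular": [0,0,-0.062]},
  {"dp": [-0.0149,0.0234,0],"angular": [0,0,-0.062]},
  {"dp": [-0.0134,0.0241,0],"angular": [0,0,-0.062]},
  {"dp": [-0.0119,0.0248,0],"angular": [0,0,-0.062]},
])

```text
time_s: 45.02
eef_pos: [0.3637, -0.487, 0.4414]
orientation: [3.139, 0.002, 0.365]
contact_force: [-2.6, -5.0, 3.1]
finger_gap: 0.0248
finger_force: 49.2
```

>>> servo_tool([
  {"dp": [-0.0103,0.0253,0],"angular": [0,0,-0.062]},
  {"dp": [-0.0088,0.0257,0],"angular": [0,0,-0.062]},
  {"dp": [-0.0072,0.0261,0],"angular": [0,0,-0.062]},
  {"dp": [-0.0056,0.0263,0],"angular": [0,0,-0.062]},
  {"dp": [-0.0039,0.0264,0],"angular": [0,0,-0.062]},
])

```text
time_s: 45.65
eef_pos: [0.3284, -0.3569, 0.4414]
orientation: [3.139, 0.0, 0.055]
contact_force: [-2.8, -3.7, 3.2]
finger_gap: 0.0248
finger_force: 49.3
```

>>> servo_tool([
  {"dp": [-0.0023,0.0264,0],"angular": [0,0,-0.062]},
  {"dp": [-0.0007,0.0263,0],"angular": [0,0,-0.062]},
  {"dp": [0.0009,0.0261,0],"angular": [0,0,-0.062]},
  {"dp": [0.0025,0.0258,0],"angular": [0,0,-0.062]},
  {"dp": [0.004,0.0254,0],"angular": [0,0,-0.062]},
])

```text
time_s: 46.28
eef_pos: [0.3331, -0.2267, 0.4414]
orientation: [3.139, -0.001, -0.255]
contact_force: [-1.9, -3.6, 1.8]
finger_gap: 0.025
finger_force: 49.3
```

>>> servo_tool([
  {"dp": [0.0055,0.0249,0],"angular": [0,0,-0.062]},
  {"dp": [0.007,0.0243,0],"angular": [0,0,-0.062]},
  {"dp": [0.0084,0.0236,0],"angular": [0,0,-0.062]},
  {"dp": [0.0097,0.0228,0],"angular": [0,0,-0.062]},
  {"dp": [0.011,0.022,0],"angular": [0,0,-0.062]},
])

```text
time_s: 46.9
eef_pos: [0.3749, -0.1091, 0.4414]
orientation: [3.14, -0.001, -0.565]
contact_force: [-3.1, -3.2, 2.8]
finger_gap: 0.0247
finger_force: 49.3
```

>>> servo_tool([
  {"dp": [0.0123,0.021,0],"angular": [0,0,-0.062]},
  {"dp": [0.0134,0.02,0],"angular": [0,0,-0.062]},
  {"dp": [0.0145,0.0189,0],"angular": [0,0,-0.062]},
  {"dp": [0.0155,0.0177,0],"angular": [0,0,-0.062]},
  {"dp": [0.0165,0.0165,0],"angular": [0,0,-0.062]},
])

```text
time_s: 47.52
eef_pos: [0.4472, -0.015, 0.4413]
orientation: [3.14, -0.001, -0.875]
contact_force: [-4.4, -2.8, 4.9]
finger_gap: 0.025
finger_force: 49.5
```

>>> servo_tool([
  {"dp": [0.0173,0.0152,0],"angular": [0,0,-0.062]},
  {"dp": [0.018,0.0139,0],"angular": [0,0,-0.062]},
  {"dp": [0.0187,0.0125,0],"angular": [0,0,-0.062]},
  {"dp": [0.0192,0.0111,0],"angular": [0,0,-0.062]},
  {"dp": [0.0197,0.0097,0],"angular": [0,0,-0.062]},
])

```text
time_s: 48.15
eef_pos: [0.5402, 0.0471, 0.4414]
orientation: [3.14, -0.001, -1.185]
contact_force: [-4.3, -2.3, 6.2]
finger_gap: 0.0251
finger_force: 49.6
```

>>> servo_tool([
  {"dp": [0,0,0],"angular": [0,0,0]},
  {"dp": [0,0,0],"angular": [0,0,0]},
  {"dp": [0,0,0],"angular": [0,0,0]},
])

```text
time_s: 48.52
eef_pos: [0.5401, 0.0472, 0.4414]
orientation: [-3.141, -0.0, -1.182]
contact_force: [-1.7, 0.6, 6.1]
finger_gap: 0.0249
finger_force: 49.5
```

>>> servo_tool([
  {"dp": [0,0,0],"angular": [0,0,0]},
  {"dp": [0,0,0],"angular": [0,0,0]},
  {"dp": [0,0,0.03],"angular": [0,0,0]},
  {"dp": [0,0,0.05],"angular": [0,0,0]},
  {"dp": [-0.03,0.045,0],"angular": [0,0,0]},
], jaw=-1)

```text
time_s: 49.15
eef_pos: [0.5119, 0.0907, 0.524]
orientation: [-3.135, -0.004, -1.185]
contact_force: [-0.2, 0.6, -0.6]
finger_gap: 0.0853
finger_force: 0.0
```

>>> servo_tool([
  {"dp": [-0.03,0.045,0],"angular": [0,0,0]},
  {"dp": [-0.03,0.045,0],"angular": [0,0,0]},
  {"dp": [-0.03,0.045,0],"angular": [0,0,0]},
  {"dp": [0,0,0],"angular": [0,0,0]},
  {"dp": [0,0,0],"angular": [0,0,0]},
])

```text
time_s: 49.78
eef_pos: [0.4203, 0.2272, 0.5206]
orientation: [-3.142, -0.001, -1.18]
contact_force: [-0.3, -0.9, -0.8]
finger_gap: 0.0854
finger_force: 0.0
```

```bash
python3 - <<'E'
from h import *
t=shot('top','t7.png');print(env.observe()['eef_pos'])
cv2.imwrite('pics/c11.png',cv2.resize(t['image'][80:280,140:440],(780,520))[:,:,::-1])
print('mat-centre point at lens height px, crop:',(proj(t,[.552,-.037,.247])-[140,80])*2.6)
E
```

```text
[0.42066689 0.22675915 0.52051718]
mat-centre point at lens height px, crop: [463.33805782 314.85032122]
```

View pics/c11.png

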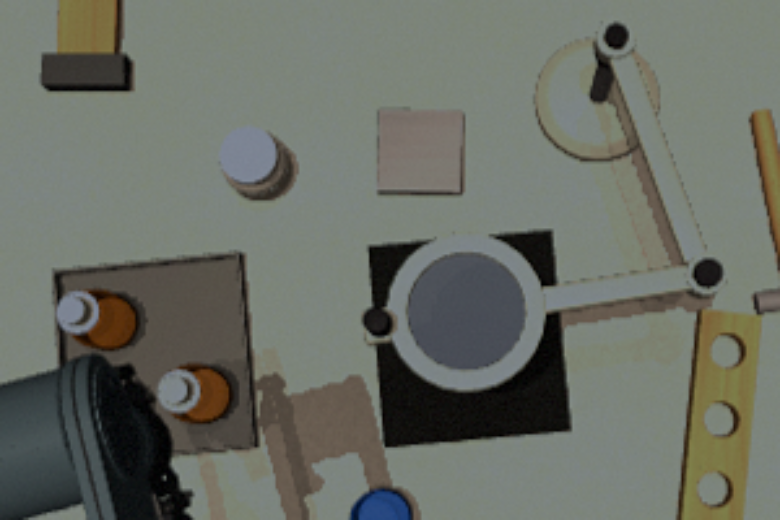

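The lens centre is at crop (466,313), against (463,315) for the mat centre at lens height, which is about 3 mm off. The arm is clear of everything, so I'm handing in.

```bash
python3 -c "
from h import *
print(env.job_done())"
```

```text
the job is handed in; nothing more can be done
None
```

The job is handed in: all three jars are stoppered and upright in the tray, and the lens is about 3 mm from the mat's centre; no verdict came back.

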